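Pack funnel lids in a pinned cassette and close it in the press

ROBOT

A 6-joint arm with a two-finger parallel gripper is mounted at the origin on a cart in front of the work surface, level with it; the furniture and walls round the work are solid. World frame = base frame: x ahead of the robot, y to its left, z up, the work surface at z = 0. Lengths are in m, angles in rad, forces in N, time in s.
With the tool pointing down it reaches from about 0.225 to 0.875 m from the base axis. Payload 3.4 kg.
Tool frame: the origin (TCP) lies on the centre line of the jaws, within the pads' length; the fingertips stand 17 mm ahead of it and the grasp point (between the pads) lies 2 mm behind it (nose_length is the distance from the TCP to the fingertips, in m); z points along the fingers, y is the line along which they close (so a half turn about z gives the same grasp; the last joint's range is limited). The gripper opens to 85 mm and grips with 20 to 120 N. Pads are 22 mm wide; open, the fingers measure 114 mm over their backs; the gripper's body (76 mm by 85 mm) begins 54 mm behind the grasp point. The pads swing forward as they close: fully open they stand 13 mm farther back than shut.
Start: joints at [1.225, 0.276, 1.505, -0, 1.361, -0.121], TCP at [0.128, 0.561, 0.248] pointing down, gripper open.
Joint ranges: [-2.89, 2.89], [-0.75, 2.08], [0.22, 2.7], [-1.18, 4.32], [0.11, 2.71], [-2.7, 2.7]. Speed limits (rad/s): [2.57, 2.57, 3.14, 3.14, 3.14, 3.14].

INTERFACE

Orientations are given as a unit quaternion [w, x, y, z].
In Python, from rig import get_state, get_image, sign_off, find_in, place_of, nose_length gives the robot as it stands.
- The arm moves only by the tool apply_moves, never from a script. Its argument "deltas" is one flat list of numbers, 5 for each row, row after row: the finger opening in mm, from 0 to 85.4, then the shift along the tool's x, y, z in mm, then the turn about the tool's z in degrees. A call has 1 to 12 rows; each row is the pose to reach, as a shift and turn from the pose commanded when the call began, along the tool's axes at that moment; what a row does not reach only later rows make up. A row lasts 1/12 s, in which the tool goes at most 41.7 mm and 7.16 degrees, less where a joint would pass 70% of its speed; a pose out of reach is approached as far as the arm can. A call with a gripper value outside its range is refused whole. The fingers move at their own pace and stop on an object; "squeeze" is the grip in N (left out, the last holds). Time passes only in rows, so rows that repeat a pose let the fingers close. It gives the time, the measured TCP pose, the force, the opening and the grip force at its end, in the units of the state.
- get_state(): the state, without advancing time (a new reading comes with each control period).
- get_image(name): name is "scene" or "top" or "wrist"; returns a dict with "frame" (384x512x3 uint8, red, green, blue), "K" (3x3 intrinsics, pixels), "position" and "orientation" of the camera in the world. Camera axes: x right, y down, z forward; pixel columns grow to the right and rows downward; lengths in m; the calibration is good to about 2 mm. A picture is of the moment at which its call begins. There is no depth.
- sign_off(): hands the job in; it is judged then, once.
Trained networks look in a picture, given as the dict that the camera call returned (one of the last four; its "shot" number tells which), for a name from the list of things; names that differ only in an ending like _2 or _b are one class to them, and where a whole thing is asked for, a point or a joint stands for the part that bears it (a point fixed in the world has none). Each returns a list of dicts, best first, with "score" (0 to 1); they miss things now and then, are a little off and sometimes report something else, mostly with a low value. They report only what shows in the picture. A call takes as long as a camera call. They do not tell look-alikes from the thing itself.
- find_in(query, picture): "point" ([column, row] in pixels, amid what is visible of it).
- place_of(query, picture): "point" ([column, row] in pixels: a listed point, or the origin of a listed thing).
The state is a dict: "clock": time; "qpos": joint angles; "qd": joint speeds; "effort": joint torques, N m; "position": TCP position; "ee_rot": TCP orientation; "contact_force": force on the tool from outside, world axes, zero at the start; "moment": the same for the moment, N m; "width": finger opening in m; "gripper_force": force on a finger pad.
Only numpy, scipy, OpenCV 4.12 (cv2) and the standard library are available. Lean on these libraries where they do the work, as an engineer would, in place of code of your own. Each camera call takes 0.05 s, during which the arm holds its last target. There are 200 camera calls.

TASK

Lay all the steel funnel lids that are on the bench side by side, knobs up, flat on the floor of the open cassette; then lower its cover level over both locating pins until it rests flush on the rim all round. Then slide the closed cassette along the bench, without lifting it, into the marked bay of the press, square and centred against the fence, and then push the press's hinged pedal down to its stop for a moment and let it spring back. Leave the other things on the bench where they are.

Things in the scene. Friction and masses are not known exactly. Their poses are not given: they have to be found in the camera images.
- cassette: loose open square dark steel tray, outside 164 x 164 x 34 mm, walls and floor 5 mm, inside 154 x 154 mm (fits four lids, two by two), 0.7 kg. Origin at the centre of its underside, z up. At x = +69 and -69 mm on its x axis, by the walls, stand posts 14 mm thick and as high as the rim; on each a steel pin of 10 mm diameter rises 17 mm above the rim, the last 7 mm tapered to 4 mm.
- pin_a (a point): tip of the cassette's pin at its +x side, 51 mm above the cassette's underside
- pin_b (a point): tip of the cassette's pin at its -x side, 51 mm above the cassette's underside
- cover: loose square steel plate 164 x 164 x 6 mm, 0.25 kg, with two through holes of 12.5 mm at x = +69 and -69 mm for the cassette's pins (fits either way round). Origin at the centre of its underside, z up; seated, it is 34 mm above the cassette's. On top a black bar handle 90 mm long along x, 12 mm wide, from 28 to 40 mm above the underside, open underneath.
- cover_handle (a point): middle of the cover's bar handle, 34 mm above the cover's underside
- lid_1: steel funnel lid: thin disc 73 mm across with a round knob on top; 26 mm tall in all, the knob being 18 mm across, from 8 to 26 mm above the underside; 0.09 kg. Origin at the centre of its underside, z up through the knob. Three or four such lids are present, an absent one reads None.
- lid_2: steel funnel lid: thin disc 73 mm across with a round knob on top; 26 mm tall in all, the knob being 18 mm across, from 8 to 26 mm above the underside; 0.09 kg. Origin at the centre of its underside, z up through the knob. Three or four such lids are present, an absent one reads None.
- lid_3: steel funnel lid: thin disc 73 mm across with a round knob on top; 26 mm tall in all, the knob being 18 mm across, from 8 to 26 mm above the underside; 0.09 kg. Origin at the centre of its underside, z up through the knob. Three or four such lids are present, an absent one reads None.
- lid_4: steel funnel lid: thin disc 73 mm across with a round knob on top; 26 mm tall in all, the knob being 18 mm across, from 8 to 26 mm above the underside; 0.09 kg. Origin at the centre of its underside, z up through the knob. Three or four such lids are present, an absent one reads None.
- press: small bench press, fixed. Origin on the worktop at the centre of its bay (164 x 164 mm, outlined in dark lines, open at -y and both sides); z up, +y towards the fence. The fence, 164 mm long along x and 30 mm high, has its face at y = 82 mm, so a cassette square against it and centred has its origin over the press's. Behind it is a grey column 60 mm wide and 120 mm high, to y = 124 mm.
- bay_centre (a point): centre of the bay on the worktop, the press's origin. The column's arm (96 to 120 mm high, 50 mm wide) overhangs the bay's far part from y = 44 mm; a ram 32 mm across hangs from it at x = 0, y = 60 mm, its face 60 mm above the bench at rest and 43 mm with the pedal fully down.
- pedal_base: fixed base of the press pedal, 130 x 70 mm, on the worktop left of the press. Origin at the centre of its underside, z up. The pedal plate, 54 mm wide, is hinged along y at x = +52 mm, 18 mm above the worktop, and slopes up to its free end at x = about -56 mm.
- pedal (a joint): angle of the sprung pedal in rad: 0 at rest (up), 0.24 at its stop (down). At the rubber pad this is about 22 mm of downward travel; the spring takes about 4 N there to start and 12 N at the stop, and returns it when released.
- pedal_pad (a point): middle of the top of the rubber pad (40 x 50 mm) near the pedal's free end, 88 mm from the hinge; at rest about 50 mm above the worktop
- tape_roll: roll of tape, 96 x 95 x 25 mm, bystander, origin at the centre of its underside
- jar_cap: white jar cap, 66 mm across, 20 mm high, bystander, origin at the centre of its underside
- timer: small timer standing upright, 22 x 64 x 62 mm, bystander, origin at the centre of its underside
Not all that is in view belongs to the job. Leave any purple look-alike of the lid_2 alone.

How it is judged:
By the outcome, as a careful person would: the job done as asked, in the order asked, and still so for the second after the job is handed in, with the robot touching nothing.
Of lid_1, lid_2, lid_3, lid_4 only 3 to 4 are there at a start; the rules pass over those that are not, and their reading is None.
At some moment in a run one of lid_1, lid_2, lid_3, lid_4, cassette, cover may be knocked a few centimetres aside while the robot is not near it.
It also fails if it takes over 208 s, if anything falls off the work surface, if the arm or the gripper's body presses on something with over 40 N, if the wrist force passes 120 N, or if a joint passes its speed limit or range.

## Working session

There is one attempt and no reset: what is moved stays moved. The work goes in short steps, Python scripts to look and compute and a tool call to move; the robot and the scene stay as the last step left them, time stands still between calls to the robot, and variables do not carry over. Pictures are saved under pics/ and viewed, at most 14 in all, crops included, and the job is handed in when it is done.

Besides the shell and the picture viewer there is one more tool, called after "Emit:" as name(argument=value, ...) on one line, values as JSON. apply_moves: Moves the arm, as the interface text tells. Its arguments: {"type":"object","properties":{"deltas":{"type":"array"},"squeeze":{"type":"number"}},"required":["deltas"]}

```bash
ls; mkdir -p pics
cat > h.py <<'E'
import numpy as np, cv2
from scipy.spatial.transform import Rotation as R
from rig import *
def rot(q): return R.from_quat([q[1],q[2],q[3],q[0]]).as_matrix()
def px2w(im,p,z):
    K=np.array(im["K"]);d=rot(im["orientation"])@np.linalg.inv(K)@np.array([p[0],p[1],1.]);c=np.array(im["position"])
    return c+d*(z-c[2])/d[2]
def w2px(im,X):
    v=np.array(im["K"])@(rot(im["orientation"]).T@(np.array(X)-im["position"]));return v[:2]/v[2]
def save(im,n,crop=None,s=1):
    f=np.array(im["frame"])[:,:,::-1]
    if crop: f=f[crop[1]:crop[3],crop[0]:crop[2]]
    cv2.imwrite("pics/"+n,cv2.resize(f,None,fx=s,fy=s,interpolation=cv2.INTER_CUBIC))
def tool(dw):  # world shift (m) -> tool mm
    return np.round(1000*rot(get_state()["ee_rot"]).T@np.array(dw),1)
E
python3 - <<'E'
from h import *
a=get_image("top");b=get_image("scene")
save(a,"top1.png",None,1.5);save(b,"scene1.png",None,1.5)
for im in(a,b):
  print(np.round(im["position"],3))
  for q,z in [("lid_1",0),("cassette",0),("cover",0),("pin_a",.051),("cover_handle",.034),("bay_centre",0),("pedal_pad",.05),("pedal_base",0),("tape_roll",0),("jar_cap",0),("timer",0)]:
    for r in place_of(q,im): 
      if r["score"]>.2: print(q,round(r["score"],2),np.round(r["point"]),np.round(px2w(im,r["point"],z),3))
s=get_state();print(s["clock"],s["ee_rot"],s["contact_force"],nose_length, s["width"])
E
```

```text
pics
[ 0.409 -0.041  1.437]
lid_1 0.87 [354. 250.] [ 0.307 -0.417  0.   ]
lid_1 0.85 [388. 256.] [ 0.285 -0.537  0.   ]
lid_1 0.79 [331. 224.] [ 0.398 -0.335  0.   ]
lid_1 0.78 [194. 216.] [0.43  0.159 0.   ]
lid_1 0.58 [356. 193.] [ 0.511 -0.429  0.   ]
lid_1 0.54 [298. 226.] [ 0.394 -0.214  0.   ]
cassette 0.72 [243. 180.] [ 0.559 -0.019  0.   ]
cassette 0.24 [192. 215.] [0.435 0.167 0.   ]
cover 0.81 [313. 174.] [ 0.579 -0.274  0.   ]
pin_a 0.88 [243. 201.] [ 0.481 -0.019  0.051]
pin_a 0.79 [239. 159.] [ 0.628 -0.006  0.051]
pin_a 0.59 [271. 129.] [ 0.734 -0.12   0.051]
cover_handle 0.74 [316. 174.] [ 0.576 -0.279  0.034]
pedal_pad 0.85 [120. 208.] [0.459 0.405 0.05 ]
tape_roll 0.64 [273. 132.] [ 0.734 -0.129  0.   ]
jar_cap 0.85 [220. 129.] [0.747 0.065 0.   ]
timer 0.63 [142. 146.] [0.687 0.349 0.   ]
[-0.193  0.566  1.078]
lid_1 0.73 [234. 243.] [0.437 0.176 0.   ]
cassette 0.65 [248. 166.] [ 0.725 -0.115  0.   ]
cassette 0.59 [255. 200.] [ 0.547 -0.012  0.   ]
cover 0.84 [296. 171.] [ 0.566 -0.259  0.   ]
pin_a 0.75 [264. 200.] [ 0.494 -0.014  0.051]
pin_a 0.56 [243. 180.] [ 0.632 -0.018  0.051]
cover_handle 0.84 [299. 162.] [ 0.575 -0.279  0.034]
bay_centre 0.66 [173. 267.] [0.493 0.399 0.   ]
pedal_pad 0.92 [173. 266.] [0.464 0.404 0.05 ]
pedal_base 0.87 [171. 270.] [0.485 0.411 0.   ]
tape_roll 0.48 [247. 165.] [ 0.734 -0.119  0.   ]
jar_cap 0.52 [213. 184.] [0.733 0.065 0.   ]
timer 0.43 [158. 223.] [0.696 0.345 0.   ]
1.2 [1.49749776e-05 1.12178598e-01 9.93688058e-01 7.82986353e-05] [-0.15281674  0.64579389 -0.20076992] 0.017 0.08548122222036657
```

View pics/top1.png

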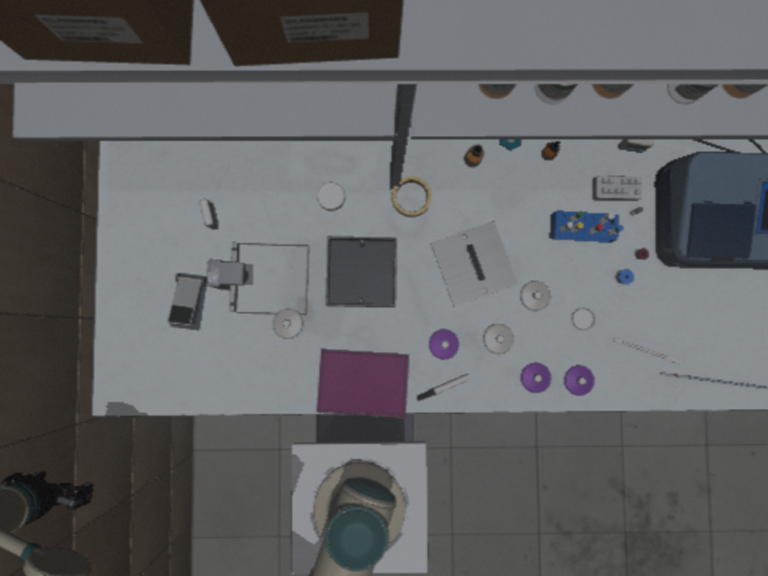

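View pics/scene1.png

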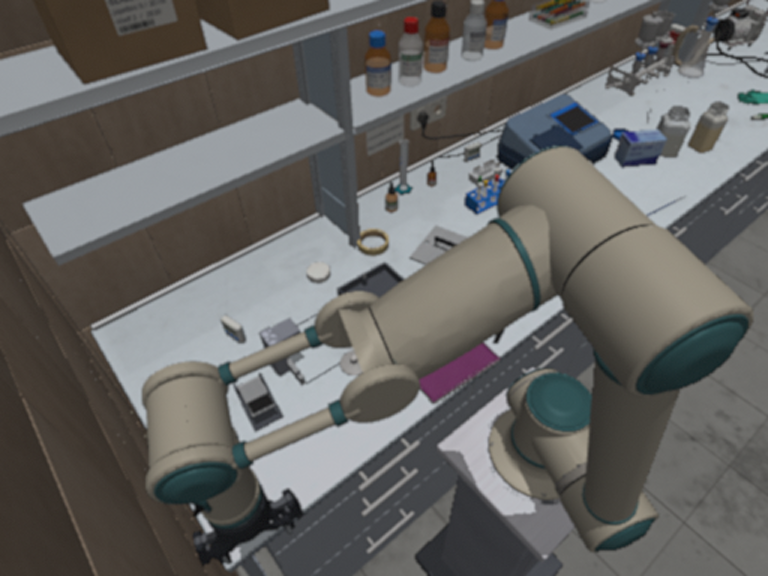

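The top view (768 px scale) shows these lid-shaped things:
- **Steel lids:** (288,323), (498,338) and (535,295). These are the three real ones.
- **Purple look-alikes:** (443,344), (535,377) and (579,380). I leave these alone.
- **Plain white disc:** (583,318). It has no knob, so it is not a lid.

The cassette is at (361,272), the cover at (473,263), the bay at about (271,278) with its fence on the left (+y), and the pedal at (187,299).

I start with the lid by the bay.

```bash
cat >> h.py <<'E'
def go(x,y,z,yaw=None):
    "print tool-axis deltas to reach TCP xyz with tool y at world angle yaw(deg, mod 180)"
    s=get_state();M=rot(s["ee_rot"]);d=np.array([x,y,z])-s["position"];a=np.degrees(np.arctan2(M[1,1],M[0,1]))
    t=0 if yaw is None else ((yaw-a+90)%180-90)
    L=1000*M.T@d;print("deltas",np.round(L,1),"turn",round(-t,1),"n>=",int(max(np.ceil(np.linalg.norm(L)/41.7),np.ceil(abs(t)/7.16))),"| now",np.round(s["position"],4),"yaw",round(a,1),"tilt",round(M[2,2],4))
E
python3 -c "
from h import *
go(.40,.10,.26,90)"
```

```text
deltas [-367.6 -388.4  -11.7] turn -12.9 n>= 13 | now [0.1282 0.5606 0.2483] yaw 77.1 tilt -1.0
```

Emit:
apply_moves(deltas=[40, -30, -32, -12, -2, 40, -60, -63, -12, -4, 40, -90, -95, -12, -6, 40, -120, -127, -12, -8, 40, -150, -158, -12, -10, 40, -180, -190, -12, -12, 40, -210, -222, -12, -13, 40, -240, -254, -12, -13, 40, -270, -285, -12, -13, 40, -300, -317, -12, -13, 40, -330, -349, -12, -13, 40, -360, -380, -12, -13])

```text
clock: 2.2
position: [0.3821, 0.1294, 0.2607]
ee_rot: [0.001, -0.001, 1.0, 0.0]
contact_force: [0.8, 0.7, 0.4]
width: 0.0399
gripper_force: 0.0
```

Emit:
apply_moves(deltas=[40, 0, 0, 0, 0, 40, 0, 0, 0, 0])

```text
clock: 2.37
position: [0.3827, 0.1293, 0.2603]
ee_rot: [0.0, 0.002, 1.0, 0.0]
contact_force: [0.0, -0.4, 0.1]
width: 0.0402
gripper_force: 0.0
```

Run:
```python
from h import *
a=get_image("wrist");save(a,"w1.png",None,1.5)
t=get_image("top");save(t,"t2.png",[110,110,280,280],3.5)
print(np.round(a["position"],3),np.round(rot(a["orientation"]),2).tolist())
for im in(a,t):
  for q,z in [("lid_1",0),("cassette",0),("pin_a",.051),("bay_centre",0),("pedal_pad",.05)]:
    for r in place_of(q,im): 
      if r["score"]>.3: print(q,round(r["score"],2),np.round(r["point"]),np.round(px2w(im,r["point"],z),3))
go(.40,.10,.26,90)
```

```text
[0.303 0.13  0.386] [[0.0, 0.95, 0.31], [1.0, -0.0, -0.0], [-0.0, 0.31, -0.95]]
lid_1 0.93 [284. 196.] [0.434 0.171 0.   ]
cassette 0.7 [156. 280.] [ 0.557 -0.006  0.   ]
pin_a 0.6 [140. 252.] [ 0.486 -0.003  0.051]
bay_centre 0.59 [280. 193.] [0.431 0.166 0.   ]
pedal_pad 0.97 [496. 228.] [0.457 0.41  0.05 ]
lid_1 0.9 [295. 224.] [ 0.4   -0.206  0.   ]
lid_1 0.89 [356. 250.] [ 0.304 -0.423  0.   ]
lid_1 0.69 [193. 215.] [0.434 0.163 0.   ]
lid_1 0.57 [356. 194.] [ 0.507 -0.429  0.   ]
lid_1 0.57 [386. 255.] [ 0.288 -0.532  0.   ]
lid_1 0.54 [333. 222.] [ 0.407 -0.341  0.   ]
cassette 0.79 [240. 181.] [ 0.557 -0.009  0.   ]
pin_a 0.77 [240. 200.] [ 0.486 -0.008  0.051]
pin_a 0.59 [239. 160.] [ 0.625 -0.007  0.051]
pedal_pad 0.84 [119. 211.] [0.451 0.411 0.05 ]
pedal_pad 0.37 [271. 133.] [ 0.721 -0.12   0.05 ]
deltas [-18.4 -31.8   0.3] turn 0.2 n>= 1 | now [0.3815 0.1317 0.2603] yaw 90.2 tilt -1.0
```

View pics/w1.png

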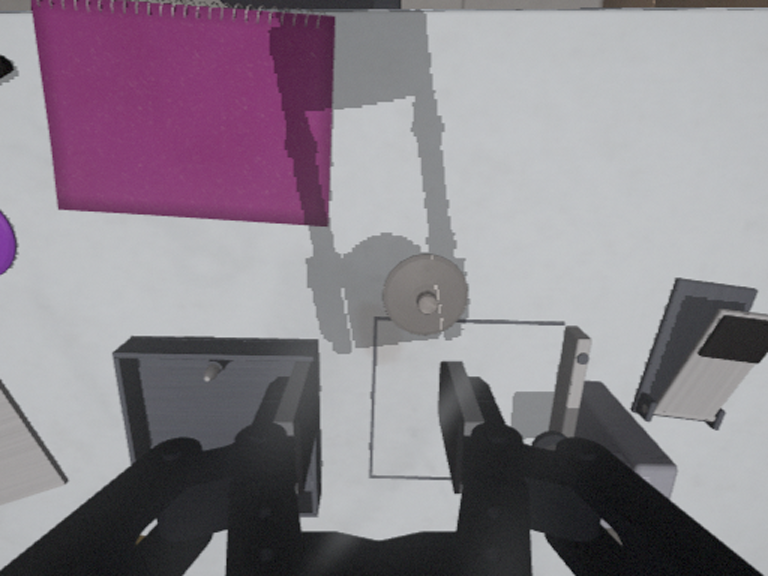

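The wrist view (768 px) shows the steel lid at (426,295) on the bay's near line. The bay corners are at (374,319) and (370,477), the near line ends at the fence at (565,323), and the cassette is on the left with a pin at (212,370).

Run:
```python
from h import *
a=get_image("wrist")
for p in [(374,319),(370,477),(565,323)]: print(np.round(px2w(a,np.array(p)/1.5,0),4))
print("knob",np.round(px2w(a,np.array((427,300))/1.5,.022),4), [ (round(r["score"],2),np.round(px2w(a,r["point"],0),3)) for r in place_of("lid_1",a)])
for p in [(113,354),(319,350),(319,340),(116,352),(205,379),(212,370)]: print(p,[np.round(px2w(a,np.array(p)/1.5,z),4).tolist() for z in(0,.034,.051)])
go(.434,.170,.10,90)
```

```text
[0.4556 0.1289 0.    ]
[0.6212 0.1251 0.    ]
[0.4587 0.295  0.    ]
knob [0.4301 0.1718 0.022 ] [(0.56, array([0.434, 0.168, 0.   ]))]
(113, 354) [[0.4899, -0.1033, 0.0], [0.4733, -0.0825, 0.034], [0.465, -0.0721, 0.051]]
(319, 350) [[0.4853, 0.0801, 0.0], [0.4691, 0.0847, 0.034], [0.461, 0.087, 0.051]]
(319, 340) [[0.4756, 0.0805, 0.0], [0.4603, 0.085, 0.034], [0.4526, 0.0873, 0.051]]
(116, 352) [[0.4879, -0.1003, 0.0], [0.4715, -0.0798, 0.034], [0.4633, -0.0695, 0.051]]
(205, 379) [[0.5145, -0.0242, 0.0], [0.4957, -0.0104, 0.034], [0.4864, -0.0035, 0.051]]
(212, 370) [[0.5054, -0.0169, 0.0], [0.4874, -0.0037, 0.034], [0.4784, 0.0029, 0.051]]
deltas [-52.6  38.4 160.3] turn 0.2 n>= 5 | now [0.3815 0.1315 0.2603] yaw 90.2 tilt -1.0
```

Emit:
apply_moves(deltas=[40, -25, 20, 40, 0, 40, -51, 39, 80, 0, 40, -51, 39, 120, 0, 40, -51, 39, 160, 0, 40, -51, 39, 195, 0, 40, -51, 39, 215, 0, 40, -51, 39, 228, 0, 40, -51, 39, 234, 0, 40, -51, 39, 234, 0])

```text
clock: 3.82
position: [0.4319, 0.1702, 0.0251]
ee_rot: [-0.001, -0.001, 1.0, -0.0]
contact_force: [-0.5, 0.4, -0.1]
width: 0.0402
gripper_force: 0.0
```

Emit:
apply_moves(deltas=[10, 0, 0, 0, 0, 10, 0, 0, 0, 0, 10, 0, 0, 0, 0, 10, 0, 0, 0, 0, 10, 0, 0, 0, 0, 10, 0, 0, 0, 0], squeeze=30)

```text
clock: 4.32
position: [0.4336, 0.1706, 0.0275]
ee_rot: [0.001, -0.001, 1.0, 0.0]
contact_force: [0.6, -0.0, 7.3]
width: 0.0159
gripper_force: 29.9
```

Emit:
apply_moves(deltas=[10, 0, 0, -10, 0, 10, 0, 0, -35, 0, 10, 0, -20, -75, 0, 10, 0, -60, -115, 0, 10, 0, -100, -150, 0, 10, 0, -135, -175, 0, 10, 0, -150, -175, 0, 10, 0, -150, -175, 0, 10, 0, -150, -175, 0])

```text
clock: 5.07
position: [0.4334, 0.0186, 0.2027]
ee_rot: [0.002, 0.001, 1.0, -0.0]
contact_force: [-0.2, 0.4, -0.9]
width: 0.016
gripper_force: 29.5
```

Run:
```python
from h import *
a=get_image("wrist");save(a,"w2.png",None,1.5)
for q,z in [("lid_1",0),("cassette",0),("pin_a",.051)]:
    for r in place_of(q,a): 
      if r["score"]>.2: print(q,round(r["score"],2),np.round(r["point"]),np.round(px2w(a,r["point"],z),3))
s=get_state();print(s["width"],s["gripper_force"],s["contact_force"]);go(.43,.02,.2,90)
```

```text
lid_1 0.98 [ 32. 117.] [ 0.382 -0.202  0.   ]
lid_1 0.81 [251. 244.] [0.524 0.018 0.   ]
lid_1 0.28 [  5. 284.] [ 0.577 -0.277  0.   ]
pin_a 0.6 [227. 350.] [ 0.627 -0.009  0.051]
pin_a 0.3 [503. 363.] [0.645 0.298 0.051]
0.016146421191880787 29.536741375923157 [-0.40236704 -0.3681542  -0.85090193]
deltas [ 1.8 -1.6  0.2] turn 0.2 n>= 1 | now [0.4318 0.0216 0.2002] yaw 90.2 tilt -1.0
```

View pics/w2.png

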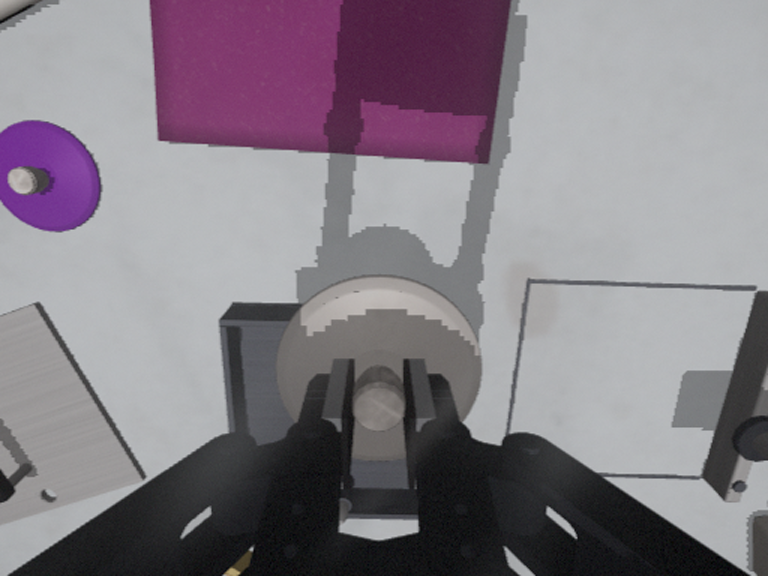

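Run:
```python
from h import *
a=get_image("wrist")
f=lambda p,z:np.round(px2w(a,np.array(p)/1.5,z),4)
print("corner rim",f((222,322),.034),"bench",f((233,303),0),"far pin",f((345,508),.051),"lid",f((379,368),.178),f((378,398),.198))
print("far rim inner",f((380,489),.034),"outer",f((380,517),.034))
print("bay",f((529,280),0),f((507,474),0),f((757,288),0),f((701,477),0))
print("tcp px",w2px(a,get_state()["position"])*1.5, get_state()["position"])
```

```text
corner rim [ 0.4704 -0.0802  0.034 ] bench [ 0.4693 -0.0827  0.    ] far pin [ 0.6054 -0.0007  0.051 ] lid [0.4289 0.0225 0.178 ] [0.4287 0.0222 0.198 ]
far rim inner [0.6036 0.0243 0.034 ] outer [0.6295 0.0244 0.034 ]
bay [0.4512 0.1299 0.    ] [0.6175 0.1287 0.    ] [0.4566 0.2938 0.    ] [0.6199 0.2884 0.    ]
tcp px [376.15545588 411.59947509] [0.43197079 0.02165508 0.20024118]
```

The lid is held level, with its knob at (378,398). The cassette's near-left rim corner is at (222,322) and the hand hides the rest. I move aside for one clear look at the cassette.

Emit:
apply_moves(deltas=[10, 15, 40, -25, 0, 10, 25, 80, -50, 0, 10, 25, 118, -60, 0, 10, 25, 118, -60, 0, 10, 25, 118, -60, 0])

```text
clock: 5.73
position: [0.4074, 0.1419, 0.2619]
ee_rot: [0.001, -0.004, 1.0, 0.001]
contact_force: [0.5, -0.3, -1.7]
width: 0.0161
gripper_force: 29.7
```

Run:
```python
from h import *
a=get_image("wrist");save(a,"w3.png",[50,190,270,384],3)
np.savez("a3.npz",K=a["K"],position=a["position"],orientation=a["orientation"])
t=get_image("top");save(t,"t3.png",[150,140,270,230],6)
```

```text
(no output)
```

View pics/w3.png

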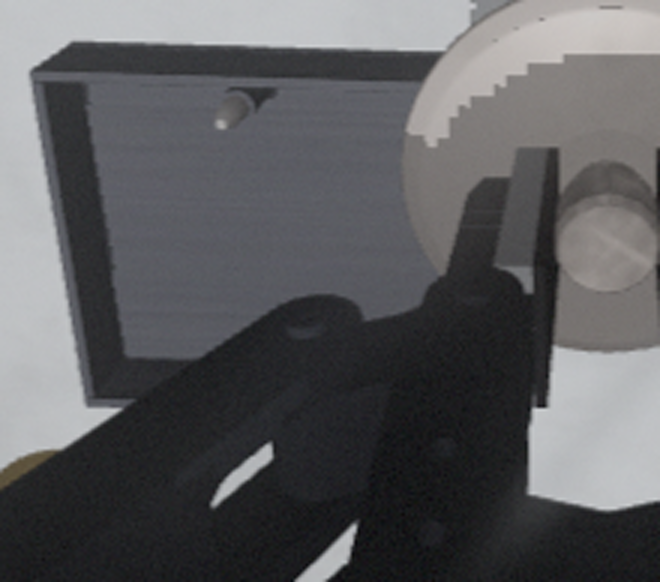

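View pics/t3.png

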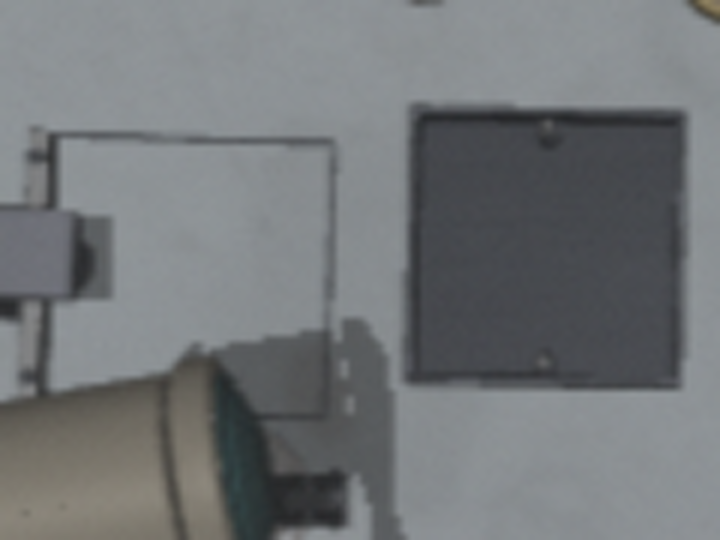

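The wrist crop shows the rim corners at (32,73) and (90,405) and the pin tip at (222,126). The top crop shows the rim corners at (412,105), (687,110), (681,387) and (405,382), and the bay corners at (333,141), (327,417) and (52,133).

Run:
```python
from h import *
a=np.load("a3.npz");t=get_image("top")
w=lambda p,z:np.round(px2w(a,np.array(p)/3+[50,190]-.33,z),4)
T=lambda p,z:np.round(px2w(t,np.array(p)/6+[150,140]-.4,z),4)
print("wrist rim",w((32,73),.034),w((90,405),.034),"bench",w((70,43),0),"pin",w((222,126),.051))
c=[T(p,.034) for p in[(412,105),(687,110),(681,387),(405,382)]];print("top rim",c,np.mean(c,0),"pins",T((547,130),.051),T((545,362),.051))
print("bay",[T(p,0) for p in[(333,141),(327,417),(52,133)]])
```

```text
wrist rim [ 0.4726 -0.0855  0.034 ] [ 0.6336 -0.0883  0.034 ] bench [ 0.4725 -0.0885  0.    ] pin [ 0.487  -0.0052  0.051 ]
top rim [array([0.6387, 0.0682, 0.034 ]), array([ 0.635 , -0.0943,  0.034 ]), array([ 0.4709, -0.0894,  0.034 ]), array([0.4749, 0.0724, 0.034 ])] [ 0.554875 -0.010775  0.034   ] pins [ 0.6208 -0.0118  0.051 ] [ 0.4852 -0.0101  0.051 ]
bay [array([0.6225, 0.1186, 0.    ]), array([0.4558, 0.1218, 0.    ]), array([0.6282, 0.2878, 0.    ])]
```

Emit:
apply_moves(deltas=[10, 0, -40, -10, 0, 10, 0, -80, -20, 0, 10, 0, -120, -35, 0, 10, 0, -145, -38, 0, 10, 0, -145, -38, 0, 10, 0, -145, -38, 0, 10, 0, -145, -38, 0])

```text
clock: 6.47
position: [0.4072, -0.0071, 0.2983]
ee_rot: [-0.001, 0.0, 1.0, 0.001]
contact_force: [0.1, 0.3, -1.4]
width: 0.0161
gripper_force: 29.8
```

Run:
```python
from h import *
a=get_image("wrist");save(a,"w4.png",[100,130,400,384],2.6)
np.savez("a4.npz",K=a["K"],position=a["position"],orientation=a["orientation"])
g=cv2.cvtColor(np.array(a["frame"]),cv2.COLOR_RGB2GRAY).astype(float)
for x in(.49,.51,.53):
    r=int(round(w2px(a,[x,0,.034])[1])); d=np.diff(g[r-1:r+2].mean(0));i=np.argsort(-abs(d))[:14]
    print(x,r,[(int(k),int(d[k]),px2w(a,(k+.5,r),.034)[1].round(4)) for k in sorted(i)])
print(get_state()["position"])
```

```text
0.49 218 [(102, -32, np.float64(-0.204)), (103, -30, np.float64(-0.2026)), (105, 62, np.float64(-0.2)), (106, 32, np.float64(-0.1987)), (189, -35, np.float64(-0.089)), (190, -32, np.float64(-0.0877)), (217, -33, np.float64(-0.052)), (295, 27, np.float64(0.051)), (314, 31, np.float64(0.0761)), (342, -56, np.float64(0.1131)), (344, 39, np.float64(0.1158)), (457, -30, np.float64(0.2651)), (458, -57, np.float64(0.2664)), (473, 34, np.float64(0.2862))]
0.51 232 [(110, -32, np.float64(-0.1962)), (112, 48, np.float64(-0.1935)), (113, 41, np.float64(-0.1922)), (184, -37, np.float64(-0.097)), (340, -42, np.float64(0.1122)), (342, 43, np.float64(0.1149)), (454, -27, np.float64(0.2651)), (455, -70, np.float64(0.2665)), (469, 36, np.float64(0.2852)), (470, 29, np.float64(0.2866)), (478, -53, np.float64(0.2973)), (505, -32, np.float64(0.3335)), (506, -37, np.float64(0.3349)), (507, -55, np.float64(0.3362))]
0.53 245 [(117, -31, np.float64(-0.1893)), (119, 34, np.float64(-0.1866)), (120, 45, np.float64(-0.1853)), (183, -42, np.float64(-0.0996)), (235, 32, np.float64(-0.0289)), (236, 28, np.float64(-0.0275)), (268, -53, np.float64(0.016)), (320, 36, np.float64(0.0867)), (338, -54, np.float64(0.1112)), (340, 50, np.float64(0.1139)), (341, 34, np.float64(0.1153)), (427, -27, np.float64(0.2322)), (452, -35, np.float64(0.2662)), (474, -26, np.float64(0.2961))]
[ 0.4072743  -0.00653276  0.29832124]
```

View pics/w4.png

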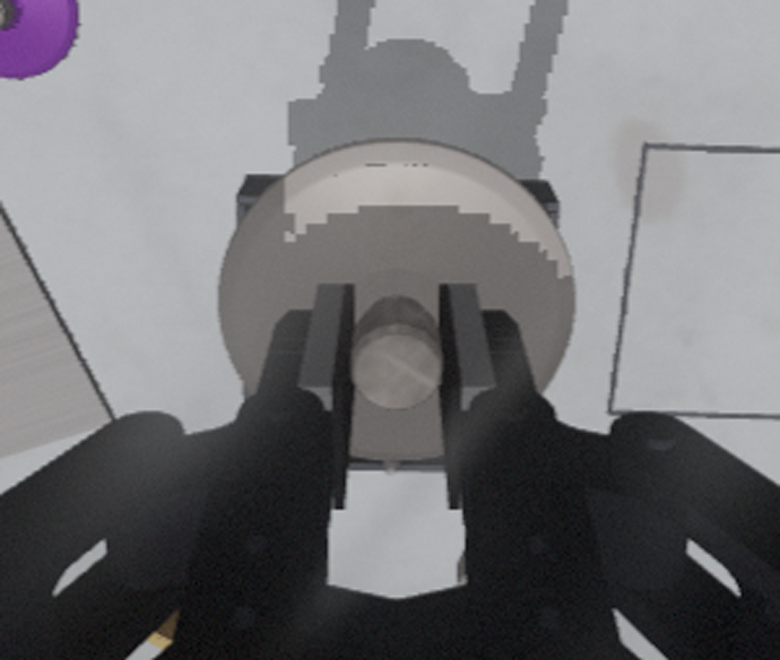

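The near rim corners are at (238,194) and (558,206), the bench corners at (250,176) and (548,183), and the far pin tip at (391,470). The lid is centred in the hand.

Run:
```python
from h import *
a=np.load("a4.npz")
w=lambda p,z:np.round(px2w(a,np.array(p)/2.6+[100,130]-.3,z),4)
print(w((238,194),.034),w((558,206),.034),w((250,176),0),w((548,183),0),"pin",w((391,470),.051),"far",w((360,469),.034))
print("lid",w((397,300),.274),"knobtop",w((397,366),.298),"bay",w((645,146),0),w((612,411),0))
```

```text
[ 0.4706 -0.0856  0.034 ] [0.477  0.0751 0.034 ] [ 0.4727 -0.0854  0.    ] [0.4767 0.076  0.    ] pin [ 0.6224 -0.0091  0.051 ] far [ 0.6352 -0.0267  0.034 ]
lid [ 0.4052 -0.0062  0.274 ] knobtop [ 0.4055 -0.0063  0.298 ] bay [0.4557 0.1267 0.    ] [0.6207 0.1223 0.    ]
```

Emit:
apply_moves(deltas=[10, -35, 7, 10, 0, 10, -72, 14, 25, 0, 10, -110, 21, 40, 0, 10, -147, 28, 60, 1, 10, -175, 34, 90, 1.5, 10, -190, 37, 125, 1.5, 10, -190, 37, 160, 1.5, 10, -190, 37, 195, 1.5, 10, -190, 37, 220, 1.5, 10, -190, 37, 230, 1.5, 10, -190, 37, 230, 1.5])

```text
clock: 7.43
position: [0.5954, 0.0321, 0.066]
ee_rot: [-0.004, 0.011, 1.0, 0.0]
contact_force: [-0.1, 0.1, -0.3]
width: 0.0159
gripper_force: 29.8
```

Run:
```python
from h import *
a=get_image("wrist");save(a,"w5.png",None,1.5)
go(.597,.0305,.034,88.5)
```

```text
deltas [ 0.1 -1.2 34.3] turn 0.2 n>= 1 | now [0.5972 0.0317 0.0683] yaw 88.7 tilt -1.0
```

View pics/w5.png

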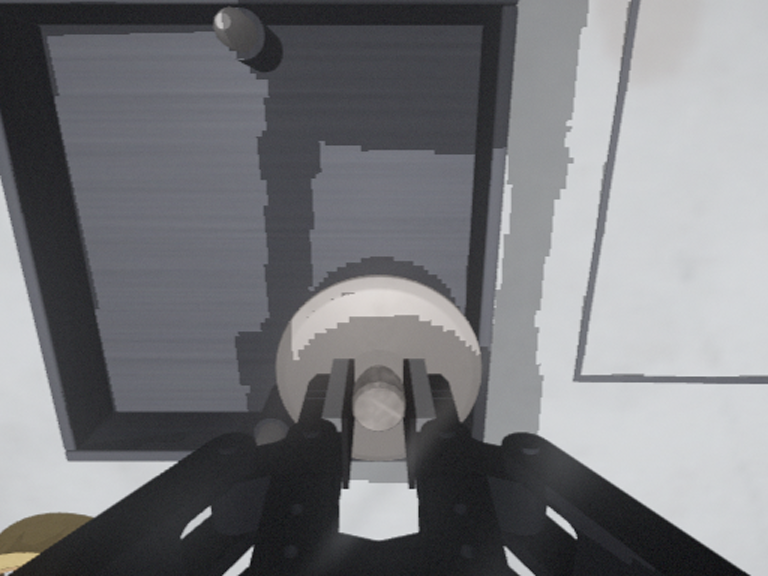

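Clear view: far-left rim corner (67,460), near pin tip (222,18), far pin tip (258,430). Checking against the model.

Run:
```python
from h import *
a=get_image("wrist")
w=lambda p,z:np.round(px2w(a,np.array(p)/1.5-.2,z),4)
print("FL",w((67,460),.034),"pins",w((222,18),.051),w((258,430),.051),"right wall outer rim",w((518,20),.034),w((505,150),.034),"floorFL",w((113,412),.005),"floorNL",w((45,38),.005),"floorNR",w((482,25),.005),w((470,270),.005))
print("lid",w((379,368),.045),"bay",w((576,380),0),w((637,0),0))
print(get_state()["position"])
```

```text
FL [ 0.6383 -0.0925  0.034 ] pins [ 0.4875 -0.0066  0.051 ] [ 0.6146 -0.0098  0.051 ] right wall outer rim [0.4864 0.0764 0.034 ] [0.5235 0.0747 0.034 ] floorFL [ 0.6348 -0.0889  0.005 ] floorNL [ 0.4826 -0.0834  0.005 ] floorNR [0.482  0.0715 0.005 ] [0.5716 0.0705 0.005 ]
lid [0.5947 0.0327 0.045 ] bay [0.626  0.1216 0.    ] [0.4744 0.1273 0.    ]
[0.59851813 0.03142072 0.06995347]
```

Emit:
apply_moves(deltas=[10, -2.5, -2, 8, 0, 10, -2.5, -2, 16, 0, 10, -2.5, -2, 24, 0, 10, -2.5, -2, 30, 0, 10, -2.5, -2, 33, 0, 10, -2.5, -2, 33, 0])

```text
clock: 8.03
position: [0.6018, 0.0285, 0.0465]
ee_rot: [0.004, 0.012, 1.0, -0.0]
contact_force: [-15.6, 0.5, 53.4]
width: 0.0163
gripper_force: 52.7
```

Run:
```python
from h import *
s=get_state();print(s["contact_force"],s["position"])
```

```text
[-15.63264163   0.49325832  53.42888003] [0.60184545 0.0284662  0.04645467]
```

Emit:
apply_moves(deltas=[10, 0, 0, -10, 0, 10, 0, 0, -28, 0, 10, 0, 0, -28, 0, 10, 0, 0, -28, 0])

```text
clock: 8.37
position: [0.6016, 0.0285, 0.0657]
ee_rot: [0.002, 0.012, 1.0, -0.0]
contact_force: [-0.7, 0.4, -0.4]
width: 0.0159
gripper_force: 36.9
```

Run:
```python
from h import *
a=get_image("wrist");save(a,"w6.png",None,1.5)
np.savez("a6.npz",K=a["K"],position=a["position"],orientation=a["orientation"])
s=get_state();print(s["contact_force"],s["position"],s["ee_rot"])
```

```text
[-0.47814316  0.1029175  -0.35078112] [0.60059779 0.02854698 0.0644985 ] [7.00389915e-04 1.21496273e-02 9.99925945e-01 9.28832851e-06]
```

View pics/w6.png

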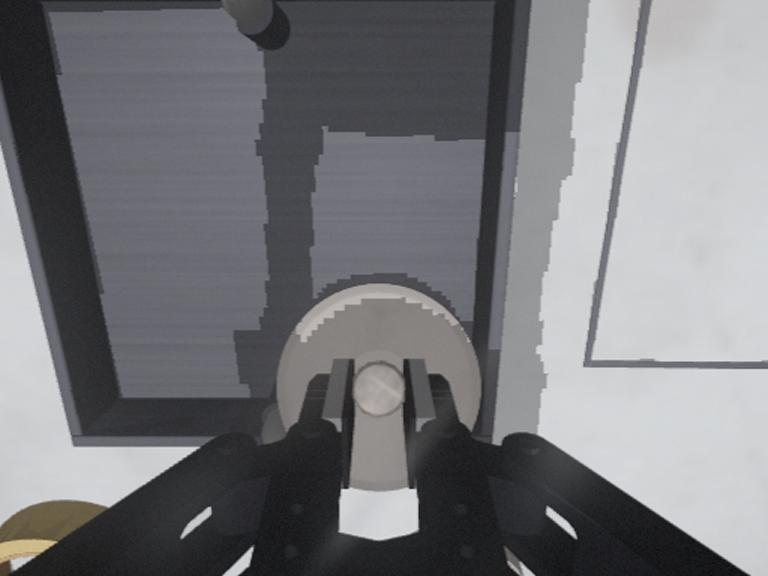

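The lid's far edge caught the far rim, and the lid has tilted in the grip, with its axis now pointing at the camera. I'll set it down nearer the middle to flatten it, then place it. The rim corner is now at (73,445) and the near pin tip at about (232,0).

Run:
```python
from h import *
a=np.load("a6.npz")
w=lambda p,z:np.round(px2w(a,np.array(p)/1.5-.2,z),4)
print("FL",w((73,445),.034),"floorFL",w((120,398),.005),"right",w((528,10),.034),w((517,150),.034),"floorR",w((494,20),.005),w((478,270),.005),"floorL",w((50,10),.005),"bay",w((586,364),0))
print(w2px(a,[.6335,.03,.034])*1.5)
```

```text
FL [ 0.6342 -0.0902  0.034 ] floorFL [ 0.6311 -0.0862  0.005 ] right [0.4893 0.0751 0.034 ] [0.5282 0.0746 0.034 ] floorR [0.4862 0.0718 0.005 ] [0.5758 0.07   0.005 ] floorL [ 0.4794 -0.0807  0.005 ] bay [0.6218 0.1207 0.    ]
[382.37543695 436.91478057]
```

Emit:
apply_moves(deltas=[10, 10, 0, 0, 0, 10, 22, 0, 0, 0, 10, 22, 0, 8, 0, 10, 22, 0, 14, 0, 10, 22, 0, 20, 0, 10, 22, 0, 24, 0, 10, 22, 0, 27, 0, 10, 22, 0, 29, 0, 10, 22, 0, 29, 0], squeeze=20)

```text
clock: 9.17
position: [0.5834, 0.029, 0.0364]
ee_rot: [0.005, 0.012, 1.0, -0.0]
contact_force: [4.1, -0.5, 7.4]
width: 0.0159
gripper_force: 33.0
```

Emit:
apply_moves(deltas=[10, 0, 0, 1.5, 0, 10, 0, 0, 3, 0, 10, 0, 0, 4, 0, 10, 0, 0, 4, 0], squeeze=20)

```text
clock: 9.5
position: [0.5841, 0.0289, 0.033]
ee_rot: [0.006, 0.012, 1.0, -0.0]
contact_force: [5.6, 0.4, 8.7]
width: 0.0157
gripper_force: 33.8
```

Run:
```python
from h import *
s=get_state();print(s["contact_force"],s["position"],s["gripper_force"])
a=get_image("wrist");save(a,"w7.png",[150,180,370,384],2)
```

```text
[5.6220417  0.38813741 8.67244087] [0.58413173 0.02889893 0.03297436] 33.81266315880566
```

View pics/w7.png

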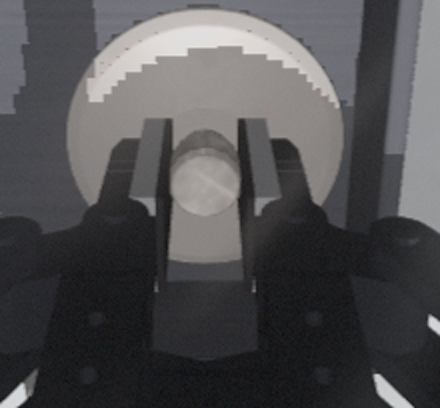

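The lid is flat again, with its knob at (205,182) in the crop. I slide it out 12 mm to its slot and release it.

Emit:
apply_moves(deltas=[10, -3, 0.5, -1, 0, 10, -6, 1, -1, 0, 10, -9, 1.5, -1, 0, 10, -12, 1.5, -1, 0, 10, -12, 1.5, 0, 0, 10, -12, 1.5, 0, 0])

```text
clock: 10.05
position: [0.5906, 0.0306, 0.0311]
ee_rot: [0.0, 0.012, 1.0, 0.0]
contact_force: [-1.4, 0.5, 4.8]
width: 0.0164
gripper_force: 33.0
```

Emit:
apply_moves(deltas=[32, 0, 0, 0, 0, 32, 0, 0, 0, 0, 32, 0, 0, 0, 0, 32, 0, 0, -15, 0, 32, 0, 0, -45, 0, 32, 0, 0, -80, 0, 32, 30, -20, -120, 0, 32, 60, -40, -155, 0, 32, 90, -60, -175, 0, 32, 90, -60, -175, 0, 32, 90, -60, -175, 0])

```text
clock: 10.97
position: [0.4975, -0.0289, 0.2092]
ee_rot: [0.002, 0.013, 1.0, -0.001]
contact_force: [-0.2, 0.4, 0.8]
width: 0.032
gripper_force: 0.0
```

Run:
```python
from h import *
a=get_image("wrist");save(a,"w8.png",None,1.5)
np.savez("a8.npz",K=a["K"],position=a["position"],orientation=a["orientation"])
for q,z in [("lid_1",0.005),("cassette",0),("pin_a",.051)]:
    for r in place_of(q,a): 
      if r["score"]>.2: print(q,round(r["score"],2),np.round(r["point"]),np.round(px2w(a,r["point"],z),3))
go(.4,-.2,.25,90)
t=get_image("top")
for q,z in [("lid_1",0)]:
    for r in place_of(q,t): 
      if r["score"]>.2: print(q,round(r["score"],2),np.round(r["point"]),np.round(px2w(t,r["point"],z),3))
```

```text
lid_1 0.96 [306. 240.] [0.585 0.031 0.005]
lid_1 0.7 [68. 55.] [ 0.384 -0.201  0.005]
cassette 0.83 [269. 215.] [ 0.555 -0.011  0.   ]
pin_a 0.95 [279. 165.] [ 0.486 -0.003  0.051]
pin_a 0.82 [272. 295.] [ 0.625 -0.011  0.051]
deltas [  95.2 -175.3  -44.7] turn -1.4 n>= 5 | now [ 0.4994 -0.027   0.2054] yaw 88.6 tilt -1.0
lid_1 0.88 [332. 224.] [ 0.397 -0.338  0.   ]
lid_1 0.88 [296. 227.] [ 0.39  -0.208  0.   ]
lid_1 0.81 [386. 252.] [ 0.296 -0.531  0.   ]
lid_1 0.73 [354. 250.] [ 0.307 -0.415  0.   ]
lid_1 0.66 [358. 193.] [ 0.511 -0.436  0.   ]
lid_1 0.66 [220. 132.] [0.736 0.063 0.   ]
lid_1 0.52 [273. 130.] [ 0.743 -0.13   0.   ]
```

View pics/w8.png

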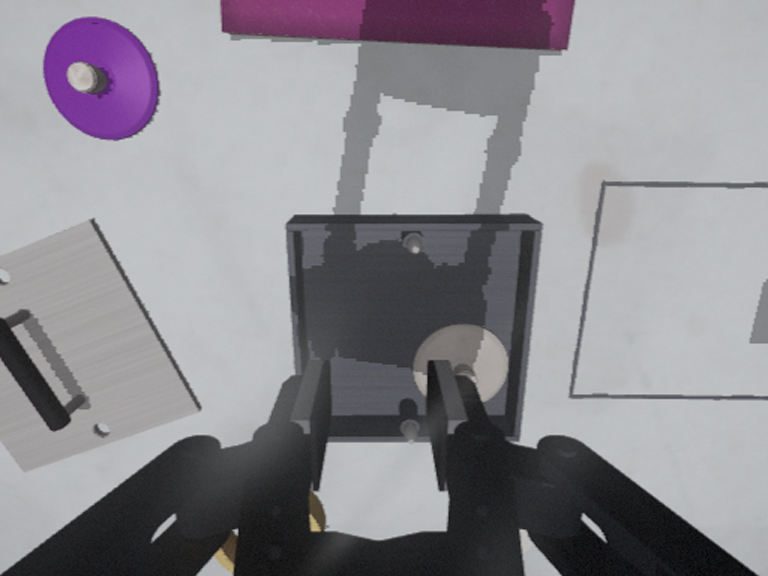

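Lid 1 lies flat in the cassette at (461,365), about 10 mm off the far wall, which is fine. The other two lids go on the -y side. I go to the lid at about (0.40,-0.335).

Emit:
apply_moves(deltas=[40, 14, -38, 0, 0, 40, 29, -76, 0, 0, 40, 44, -114, 0, 0, 40, 60, -152, 0, 0, 40, 75, -190, 0, 0, 40, 90, -228, 0, 0, 40, 106, -266, 0, 0, 40, 121, -305, 0, 0, 40, 121, -305, 0, 0, 40, 121, -305, 0, 0, 40, 121, -305, 0, 0])

```text
clock: 12.18
position: [0.3708, -0.3289, 0.2052]
ee_rot: [-0.001, 0.012, 1.0, 0.001]
contact_force: [0.6, -0.1, 0.2]
width: 0.0401
gripper_force: 0.0
```

Run:
```python
from h import *
a=get_image("wrist");save(a,"w9.png",None,1.5)
np.savez("a9.npz",K=a["K"],position=a["position"],orientation=a["orientation"])
for q,z in [("lid_1",0.0)]:
    for r in place_of(q,a): 
      p=np.array(r["point"]);c=np.array(a["frame"])[int(p[1])-8,int(p[0])-14] if p[1]>8 else None
      if r["score"]>.2: print(q,round(r["score"],2),np.round(p),np.round(px2w(a,p,z),3),c)
go(.4,-.335,.026,90)
```

```text
lid_1 0.92 [365. 174.] [ 0.381 -0.207  0.   ] [135  77 162]
lid_1 0.78 [251. 189.] [ 0.395 -0.33   0.   ] [116 112 111]
lid_1 0.63 [51. 93.] [ 0.291 -0.525  0.   ] [109  47 139]
lid_1 0.57 [156.  97.] [ 0.297 -0.422  0.   ] [116  55 144]
lid_1 0.55 [171. 273.] [ 0.497 -0.428 -0.   ] [158 155 152]
deltas [-29.1  -6.6 179.6] turn -1.3 n>= 5 | now [ 0.3712 -0.328   0.2056] yaw 88.7 tilt -1.0
```

View pics/w9.png

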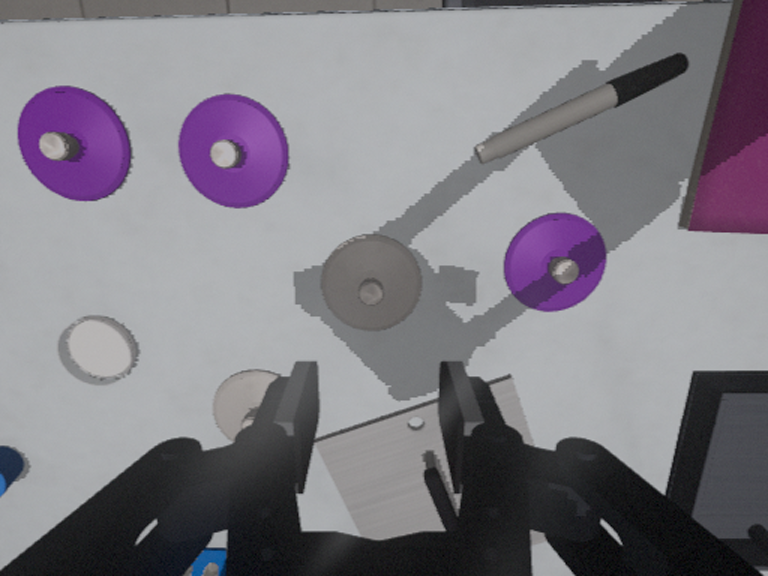

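The steel lid is at (371,284) with its knob at (371,292). The purple ones at (554,262), (233,150) and (75,143) are left alone. The other steel lid is at (255,405).

Run:
```python
from h import *
a=np.load("a9.npz")
k=px2w(a,np.array((371,292))/1.5,.022);print(k,px2w(a,np.array((371,283))/1.5,.002))
go(k[0],k[1],.028,88.7)
```

```text
[ 0.39399914 -0.33339011  0.022     ] [ 0.39383598 -0.33363582  0.002     ]
deltas [-23.   -5.2 177.6] turn 0.0 n>= 5 | now [ 0.3712 -0.328   0.2056] yaw 88.7 tilt -1.0
```

Emit:
apply_moves(deltas=[40, -12, -3, 40, 0, 40, -23, -5, 80, 0, 40, -23, -5, 115, 0, 40, -23, -5, 145, 0, 40, -23, -5, 165, 0, 40, -23, -5, 175, 0, 40, -23, -5, 177.5, 0, 40, -23, -5, 177.5, 0])

```text
clock: 12.95
position: [0.3941, -0.3342, 0.0287]
ee_rot: [-0.0, 0.011, 1.0, 0.0]
contact_force: [-0.1, 0.2, -0.3]
width: 0.0401
gripper_force: 0.0
```

Emit:
apply_moves(deltas=[10, 0, 0, 0, 0, 10, 0, 0, 0, 0, 10, 0, 0, 0, 0, 10, 0, 0, 0, 0, 10, 0, 0, 0, 0, 10, 0, 0, 0, 0], squeeze=40)

```text
clock: 13.45
position: [0.3945, -0.3357, 0.0304]
ee_rot: [0.001, 0.012, 1.0, -0.001]
contact_force: [0.6, 1.3, 6.4]
width: 0.0152
gripper_force: 39.4
```

Emit:
apply_moves(deltas=[10, 0, 0, -10, 0, 10, 0, 0, -40, 0, 10, 0, 20, -75, 0, 10, -5, 55, -100, 0, 10, -10, 95, -120, 0, 10, -20, 135, -130, 0, 10, -30, 175, -130, 0, 10, -40, 215, -130, 0, 10, -50, 250, -130, 0, 10, -60, 280, -130, 0, 10, -60, 280, -130, 0])

```text
clock: 14.37
position: [0.4611, -0.0516, 0.1597]
ee_rot: [0.001, 0.01, 1.0, 0.001]
contact_force: [-0.7, 0.0, -0.9]
width: 0.0155
gripper_force: 39.3
```

Run:
```python
from h import *
a=get_image("wrist");save(a,"w10.png",None,1.5)
np.savez("a10.npz",K=a["K"],position=a["position"],orientation=a["orientation"])
for q,z in [("lid_1",0.005),("cassette",0),("pin_a",.051)]:
    for r in place_of(q,a): 
      if r["score"]>.2: print(q,round(r["score"],2),np.round(r["point"]),np.round(px2w(a,r["point"],z),3))
go(.5935,-.0475,.08,88.5);print(get_state()["width"])
```

```text
lid_1 0.97 [71. 94.] [ 0.383 -0.201  0.005]
lid_1 0.87 [255. 242.] [ 0.524 -0.049  0.005]
lid_1 0.7 [334. 297.] [0.589 0.032 0.005]
lid_1 0.66 [ 12. 310.] [ 0.598 -0.306  0.005]
pin_a 0.68 [309. 224.] [ 0.485 -0.005  0.051]
deltas [-133.4   13.    79.1] turn 0.1 n>= 4 | now [ 0.4599 -0.0572  0.1591] yaw 88.6 tilt -1.0
0.015122035128890144
```

View pics/w10.png

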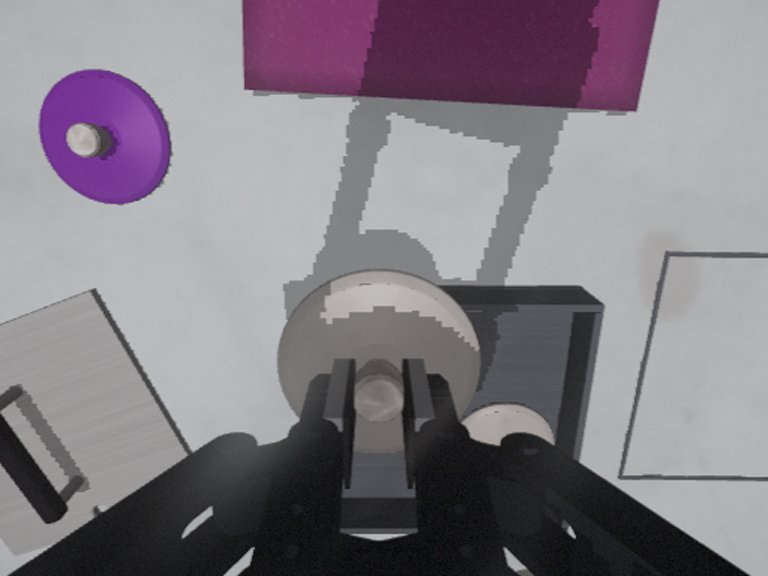

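The lid is held upright at (378,360). The cassette's near-right rim corner is at (603,303), lid 1 at (508,425), and the far rim outer edge is at row 533 near column 380.

Run:
```python
from h import *
a=np.load("a10.npz")
w=lambda p,z:np.round(px2w(a,np.array(p)/1.5-.2,z),4)
z=.159
print("NRrim",w((603,303),.034),"NRbench",w((583,287),0),"far outer",w((380,533),.034),"far inner",w((380,497),.034),"floor far",w((380,497),.005))
print("lid",w((379,362),z-.0285),"left/right",w((277,362),z-.0275),w((481,362),z-.0275),"near",w((379,270),z-.0275),"far",w((379,452),z-.0275),"knobtop",w((378,397),z-.003))
print("cam",a["position"],"tcp px",w2px(a,get_state()["position"])*1.5)
```

```text
NRrim [0.4745 0.0746 0.034 ] NRbench [0.4762 0.0775 0.    ] far outer [ 0.6347 -0.0529  0.034 ] far inner [ 0.6052 -0.0524  0.034 ] floor far [ 0.6311 -0.0527  0.005 ]
lid [ 0.4595 -0.0506  0.1305] left/right [ 0.4582 -0.0869  0.1315] [ 0.4597 -0.0143  0.1315] near [ 0.4249 -0.0499  0.1315] far [ 0.497  -0.0513  0.1315] knobtop [ 0.4584 -0.0509  0.156 ]
cam [ 0.38102614 -0.04957606  0.28478236] tcp px [357.05818029 406.74304858]
```

Emit:
apply_moves(deltas=[10, -30, 1, 0, 0, 10, -65, 2, 0, 0, 10, -100, 4, 10, 0, 10, -125, 5, 35, 0, 10, -130.5, 5, 65, 0, 10, -130.5, 5, 85, 0, 10, -130.5, 5, 95, 0, 10, -130.5, 5, 103, 0, 10, -130.5, 5, 109, 0, 10, -130.5, 5, 114, 0, 10, -130.5, 5, 118, 0, 10, -130.5, 5, 121, 0])

```text
clock: 15.57
position: [0.5983, -0.054, 0.052]
ee_rot: [0.01, 0.014, 1.0, 0.001]
contact_force: [-13.0, 18.2, 85.5]
width: 0.0154
gripper_force: 120.5
```

Emit:
apply_moves(deltas=[10, 0, 0, -15, 0, 10, 10, 0, -35, 0, 10, 10, 0, -35, 0, 10, 10, 0, -35, 0], squeeze=40)

```text
clock: 15.9
position: [0.581, -0.0558, 0.0744]
ee_rot: [0.002, 0.013, 1.0, -0.0]
contact_force: [-0.3, 0.3, -1.9]
width: 0.0155
gripper_force: 52.0
```

Run:
```python
from h import *
a=get_image("wrist");np.savez("a11.npz",K=a["K"],position=a["position"],orientation=a["orientation"],frame=a["frame"])
s=get_state();print(s["contact_force"],s["position"],s["ee_rot"],s["width"],s["gripper_force"])
for q,z in [("lid_1",0.005),("cassette",0),("pin_a",.051)]:
    for r in place_of(q,a): 
      if r["score"]>.15: print(q,round(r["score"],2),np.round(r["point"]),np.round(px2w(a,r["point"],z),3))
t=get_image("top")
for q,z in [("cassette",0),("pin_a",.051),("lid_1",0),("cover_handle",.034)]:
    for r in place_of(q,t): 
      if r["score"]>.3: print(q,round(r["score"],2),np.round(r["point"],1),np.round(px2w(t,r["point"],z),3))
f=np.array(a["frame"]);save(a,"w11.png",None,1.5)
g=cv2.cvtColor(f,cv2.COLOR_RGB2GRAY);h=cv2.resize(g,(128,48),interpolation=cv2.INTER_AREA)
for r in h: print(''.join(" .:-=+*#%@"[min(9,int(v)//26)] for v in r))
```

```text
[ 0.79389191 -0.02871825 -1.63826595] [ 0.58054506 -0.05555616  0.07305695] [ 3.92495034e-04  1.29255484e-02  9.99916376e-01 -1.34694049e-04] 0.015512012740298958 52.00127720832825
lid_1 0.82 [247. 242.] [ 0.6   -0.059  0.005]
lid_1 0.74 [380. 224.] [0.589 0.03  0.005]
cassette 0.65 [324. 177.] [ 0.557 -0.008  0.   ]
cassette 0.42 [363.  50.] [0.482 0.011 0.   ]
pin_a 0.79 [366.  48.] [ 0.486 -0.004  0.051]
cassette 0.62 [242.9 184.7] [ 0.543 -0.018  0.   ]
cassette 0.49 [241.2 200.2] [ 0.487 -0.012  0.   ]
pin_a 0.97 [238.5 199.1] [ 0.488 -0.003  0.051]
lid_1 0.8 [387.3 256. ] [ 0.283 -0.535  0.   ]
lid_1 0.78 [356.5 193.5] [ 0.509 -0.43   0.   ]
lid_1 0.67 [356.7 248.8] [ 0.31  -0.425  0.   ]
lid_1 0.59 [230.9 172.9] [0.586 0.025 0.   ]
lid_1 0.59 [295.2 227.7] [ 0.387 -0.205  0.   ]
lid_1 0.46 [242.1 184.1] [ 0.545 -0.015  0.   ]
lid_1 0.45 [252.4 174.3] [ 0.581 -0.053  0.   ]
cover_handle 0.82 [316.1 174.5] [ 0.575 -0.278  0.034]
############################%%%%%%%%%%%%%%%%%%%%%%%%%%%%#++++++++++++++++++++++++++++++++++++++++++++++++++++###################
#######################
[... 5339 characters left out ...]
.................:+-..............:=*%%%%%%%%%%%%%%%%%%
#########%%%%#+-........:::::::-*+-:::..................-#####%%%%%%%+.....................:+*=...............:=*#%%%%%%########
###########+-............:::::-=:.......................-=+**#%%##*+=-........................-=.......  . ......:=*%%##########
########+-.............................................:::..........................:......................  .. ....:=*#########
#####+-................................:=+..........................................+*-....... .............    .      .=*######
##+-.................................:+*=:..........................................:=#*-....  ................           .=*###
```

Emit:
apply_moves(deltas=[10, 10, 5, 0, 0, 10, 19, 10, 0, 0, 10, 19, 10, 8, 0, 10, 19, 10, 14, 0, 10, 19, 10, 20, 0, 10, 19, 10, 24, 0, 10, 19, 10, 27, 0, 10, 19, 10, 30, 0])

```text
clock: 17.02
position: [0.5622, -0.044, 0.0422]
ee_rot: [-0.0, 0.012, 1.0, 0.0]
contact_force: [-0.1, 0.4, -1.4]
width: 0.0156
gripper_force: 52.0
```

Emit:
apply_moves(deltas=[10, 0, 0, 2, 0, 10, 0, 0, 4, 0, 10, 0, 0, 4, 0])

```text
clock: 17.27
position: [0.5622, -0.0441, 0.0387]
ee_rot: [0.0, 0.012, 1.0, -0.0]
contact_force: [0.0, 0.5, -1.0]
width: 0.0153
gripper_force: 50.9
```

Emit:
apply_moves(deltas=[10, 0, 0, 1, 0, 10, 0, 0, 2, 0, 10, 0, 0, 2, 0])

```text
clock: 17.52
position: [0.5624, -0.0444, 0.0373]
ee_rot: [0.001, 0.012, 1.0, -0.0]
contact_force: [-0.6, -1.9, 2.9]
width: 0.0154
gripper_force: 44.5
```

Emit:
apply_moves(deltas=[32, 0, 0, 0, 0, 32, 0, 0, 0, 0, 32, 0, 0, 0, 0, 32, 0, 0, -15, 0, 32, 0, 0, -45, 0, 32, 20, 0, -80, 0, 32, 50, 0, -110, 0, 32, 80, 15, -140, 0, 32, 80, 15, -140, 0, 32, 80, 15, -140, 0])

```text
clock: 18.35
position: [0.4821, -0.0264, 0.1788]
ee_rot: [0.002, 0.012, 1.0, -0.0]
contact_force: [-0.0, -0.1, -0.2]
width: 0.032
gripper_force: 0.0
```

```bash
cat > look.py <<'E'
from h import *
def look(qs=(("lid_1",.005),("cassette",0),("pin_a",.051)),cam="wrist",thr=.2):
    a=get_image(cam)
    for q,z in qs:
        for r in place_of(q,a):
            if r["score"]>thr: print(q,round(r["score"],2),np.round(r["point"]),np.round(px2w(a,r["point"],z),4)[:2])
    s=get_state();print(np.round(s["position"],4),np.round(s["contact_force"],1));return a
E
python3 - <<'E'
from look import *
a=look();a=look()
np.savez("a12.npz",K=a["K"],position=a["position"],orientation=a["orientation"],frame=a["frame"])
save(a,"w12.png",None,1.5)
E
```

```text
lid_1 0.8 [307. 268.] [0.5872 0.031 ]
lid_1 0.74 [237. 247.] [ 0.5609 -0.0437]
lid_1 0.65 [50. 69.] [ 0.3832 -0.2003]
cassette 0.97 [271. 239.] [ 0.5545 -0.0074]
pin_a 0.87 [270. 330.] [ 0.6268 -0.0114]
pin_a 0.57 [278. 192.] [ 0.4858 -0.0044]
[ 0.4828 -0.0272  0.1755] [ 0.   0.8 -0.4]
lid_1 0.9 [237. 251.] [ 0.5636 -0.0445]
lid_1 0.7 [308. 272.] [0.5905 0.0308]
lid_1 0.61 [51. 67.] [ 0.3814 -0.1987]
cassette 0.96 [270. 240.] [ 0.5544 -0.0091]
pin_a 0.93 [279. 193.] [ 0.4859 -0.004 ]
pin_a 0.79 [273. 330.] [ 0.6239 -0.0099]
pin_a 0.39 [310. 268.] [0.5573 0.0233]
[ 0.4826 -0.0272  0.1756] [-0.4 -0.6 -0.4]
```

Emit:
apply_moves(deltas=[32, -40, -8, 40, 0, 32, -80, -15, 80, 0, 32, -80, -15, 110, 0, 32, -80, -15, 130, 0, 32, -80, -15, 140, 0, 32, -80, -15, 143, 0, 32, -80, -15, 143, 0, 10, -80, -15, 143, 0, 10, -80, -15, 143, 0, 10, -80, -15, 143, 0, 10, -80, -15, 143, 0, 10, -80, -15, 143, 0], squeeze=40)

```text
clock: 19.75
position: [0.5628, -0.044, 0.0356]
ee_rot: [0.001, 0.012, 1.0, -0.0]
contact_force: [-0.7, 0.5, 6.9]
width: 0.0154
gripper_force: 39.7
```

Emit:
apply_moves(deltas=[10, -4, 0, -1, 0, 10, -8, -1, -1, 0, 10, -12, -2, -1, 0, 10, -16, -2, -1, 0, 10, -20, -3, -1, 0, 10, -24, -3, -1, 0, 10, -26, -3, -1, 0, 10, -26, -3, -1, 0])

```text
clock: 20.42
position: [0.5877, -0.0476, 0.0356]
ee_rot: [-0.001, 0.012, 1.0, 0.0]
contact_force: [-3.6, -0.6, 8.4]
width: 0.0158
gripper_force: 39.8
```

Emit:
apply_moves(deltas=[10, -1, 0, 0, 0, 10, -2, 0, 0, 0, 10, -3, 0, 0, 0, 10, -3, 0, 0, 0])

```text
clock: 20.75
position: [0.59, -0.0476, 0.0356]
ee_rot: [-0.001, 0.012, 1.0, 0.0]
contact_force: [-4.4, 0.4, 8.7]
width: 0.0154
gripper_force: 39.9
```

Emit:
apply_moves(deltas=[10, -1, 0, -0.5, 0, 10, -2, 0, -0.5, 0, 10, -3, 0, -0.5, 0, 10, -4, 0, -0.5, 0])

```text
clock: 21.08
position: [0.5944, -0.0477, 0.0356]
ee_rot: [-0.001, 0.012, 1.0, 0.0]
contact_force: [-3.8, 0.2, 6.7]
width: 0.0154
gripper_force: 39.6
```

Emit:
apply_moves(deltas=[32, 0, 0, 0, 0, 32, 0, 0, 0, 0, 32, 0, 0, 0, 0, 32, 0, 0, -15, 0, 32, 0, 0, -45, 0, 32, 20, 0, -80, 0, 32, 50, 0, -110, 0, 32, 80, 10, -140, 0, 32, 110, 20, -140, 0, 32, 110, 20, -140, 0, 32, 110, 20, -140, 0])

```text
clock: 22.0
position: [0.4843, -0.0246, 0.1759]
ee_rot: [0.001, 0.012, 1.0, -0.0]
contact_force: [0.8, 0.2, -0.4]
width: 0.0321
gripper_force: 0.0
```

Run:
```python
from look import *
a=look();a=look()
save(a,"w13.png",None,1.5)
print("top");look(cam="top",qs=[("lid_1",0),("cover_handle",.034),("cover",0)])
```

```text
lid_1 0.73 [44. 64.] [ 0.3803 -0.2014]
lid_1 0.61 [234. 273.] [ 0.5919 -0.0456]
cassette 0.95 [268. 242.] [ 0.5586 -0.0087]
pin_a 0.9 [279. 192.] [ 0.487  -0.0018]
pin_a 0.79 [269. 330.] [ 0.6264 -0.0106]
[ 0.4866 -0.0254  0.1748] [0.3 0.1 0.4]
lid_1 0.97 [46. 62.] [ 0.3816 -0.1998]
lid_1 0.86 [309. 270.] [0.5907 0.0328]
lid_1 0.83 [236. 274.] [ 0.5945 -0.0444]
cassette 0.65 [270. 239.] [ 0.5561 -0.0081]
pin_a 0.71 [278. 190.] [ 0.4866 -0.0033]
[ 0.486  -0.0253  0.1747] [-0.8 -0.2 -0.4]
top
lid_1 0.79 [356. 196.] [ 0.5008 -0.4266]
lid_1 0.72 [249. 170.] [ 0.5976 -0.0394]
lid_1 0.72 [355. 250.] [ 0.3055 -0.4192]
lid_1 0.67 [230. 172.] [0.5899 0.0266]
lid_1 0.58 [297. 228.] [ 0.3843 -0.2114]
lid_1 0.56 [387. 255.] [ 0.2868 -0.533 ]
cover_handle 0.57 [317. 175.] [ 0.5741 -0.2801]
cover 0.78 [315. 175.] [ 0.5763 -0.2797]
cover 0.46 [232. 172.] [0.5892 0.0226]
[ 0.4856 -0.0252  0.175 ] [0.3 0.9 0.5]
```

Emit:
apply_moves(deltas=[40, 0, -38, -8, 0, 40, 1, -76, -16, 0, 40, 2, -114, -25, 0, 40, 3, -152, -25, 0, 40, 4, -190, -25, 0, 40, 5, -228, -25, 0, 40, 6, -266, -25, 0, 40, 7, -304, -25, 0, 40, 7, -342, -25, 0, 40, 7, -375, -25, 0, 40, 7, -395, -25, 0, 40, 7, -395, -25, 0])

```text
clock: 23.6
position: [0.4686, -0.4249, 0.1996]
ee_rot: [0.0, 0.014, 1.0, -0.001]
contact_force: [0.8, 0.2, -0.2]
width: 0.0401
gripper_force: 0.0
```

Run:
```python
from look import *
for i in range(2):
    a=look([("lid_1",0)])
for r in place_of("lid_1",a): 
    p=np.array(r["point"],int);print(p,np.array(a["frame"])[max(p[1]-10,0),max(p[0]-15,0)])
```

```text
lid_1 0.73 [253. 196.] [ 0.4991 -0.4246]
lid_1 0.65 [483.  74.] [ 0.3824 -0.2023]
[ 0.4686 -0.4201  0.1996] [0.1 1.1 0.2]
lid_1 0.7 [476.  76.] [ 0.3833 -0.2022]
lid_1 0.58 [246. 194.] [ 0.4962 -0.4263]
[ 0.4688 -0.4185  0.2   ] [ 0.   0.7 -0.1]
[476  76] [71 35 89]
[246 193] [111 107 105]
```

Emit:
apply_moves(deltas=[45, -14, -2, 40, 0, 45, -27, -4, 80, 0, 45, -27, -4, 120, 0, 45, -27, -4, 150, 0, 45, -27, -4, 165, 0, 45, -27, -4, 170, 0, 45, -27, -4, 170, 0, 10, -27, -4, 170, 0, 10, -27, -4, 170, 0, 10, -27, -4, 170, 0, 10, -27, -4, 170, 0, 10, -27, -4, 170, 0], squeeze=25)

```text
clock: 24.85
position: [0.497, -0.4253, 0.0325]
ee_rot: [0.002, 0.012, 1.0, -0.001]
contact_force: [0.4, 1.5, 6.6]
width: 0.0158
gripper_force: 24.8
```

Emit:
apply_moves(deltas=[40, 0, 0, 0, 0, 40, 0, 0, 0, 0, 40, 0, 0, -10, 7, 40, 0, 0, -10, 14, 40, 0, 0, -10, 21, 40, 0, 0, -10, 28, 40, 0, 0, -10, 35, 40, 0, 0, -10, 42, 40, 0, 0, -10, 49, 40, 0, 0, -10, 56, 40, 0, 0, -10, 63, 40, 0, 0, -10, 70])

```text
clock: 25.85
position: [0.4955, -0.4244, 0.04]
ee_rot: [-0.0, 0.586, 0.81, 0.0]
contact_force: [0.0, 0.6, 0.6]
width: 0.04
gripper_force: 0.0
```

```bash
python3 -c "
from h import *
go(.496,-.423,.028,0);print(get_state()['qpos'])"
```

```text
deltas [ 1.1  0.9 12. ] turn 18.3 n>= 3 | now [ 0.4955 -0.4244  0.04  ] yaw 18.3 tilt -1.0
[-8.14741768e-01  5.56051791e-01  1.60381481e+00 -1.02791317e-04
  9.82513816e-01 -1.13347123e+00]
```

Emit:
apply_moves(deltas=[40, 0, 0, 0, 7, 40, 0, 0, 0, 14, 40, 0, 0, 0, 20, 40, 0, 0, 6, 20, 40, 0, 0, 10.5, 20, 40, 0, 0, 10.5, 20, 10, 0, 0, 10.5, 20, 10, 0, 0, 10.5, 20, 10, 0, 0, 10.5, 20, 10, 0, 0, 10.5, 20, 10, 0, 0, 10.5, 20], squeeze=50)

```text
clock: 26.77
position: [0.4958, -0.4244, 0.0297]
ee_rot: [-0.0, 0.715, 0.699, 0.0]
contact_force: [0.3, -0.1, -0.2]
width: 0.0153
gripper_force: 48.8
```

Emit:
apply_moves(deltas=[10, 0, 0, -10, 0, 10, 0, 0, -40, 0, 10, 0, 0, -80, 0, 10, 0, 0, -100, 0, 10, 0, 0, -100, 0])

```text
clock: 27.18
position: [0.4985, -0.4272, 0.1367]
ee_rot: [0.006, 0.715, 0.699, -0.0]
contact_force: [1.1, -1.7, -0.1]
width: 0.0153
gripper_force: 48.9
```

```bash
python3 -c "
from h import *
go(.5175,-.0455,.12,-1.5)"
```

```text
deltas [382.1   9.8  13.5] turn 0.1 n>= 10 | now [ 0.4985 -0.4272  0.1367] yaw -1.4 tilt -0.9999
```

Emit:
apply_moves(deltas=[10, 35, 1, 0, 0, 10, 72, 2, 0, 0, 10, 109, 3, 0, 0, 10, 146, 4, 0, 0, 10, 183, 6, 0, 0, 10, 220, 7, 0, 0, 10, 257, 8, 0, 0, 10, 294, 9, 0, 0, 10, 330, 10, 10, 0, 10, 360, 12, 20, 0, 10, 375, 12.2, 30, 0, 10, 379.5, 12.2, 40, 0])

```text
clock: 28.18
position: [0.5164, -0.0425, 0.0892]
ee_rot: [-0.001, 0.714, 0.7, 0.0]
contact_force: [0.0, -0.4, -0.5]
width: 0.015
gripper_force: 48.8
```

Emit:
apply_moves(deltas=[10, 0, 0, 0, 0, 10, 0, 0, 0, 0, 10, 0, 0, 0, 0])

```text
clock: 28.43
position: [0.5176, -0.0466, 0.09]
ee_rot: [0.0, 0.716, 0.698, -0.0]
contact_force: [0.0, 0.1, 0.3]
width: 0.0151
gripper_force: 48.9
```

Run:
```python
from look import *
for i in range(2): a=look()
go(.5175,-.0455,.036,-1.5)
```

```text
lid_1 0.88 [251. 244.] [ 0.5166 -0.0746]
lid_1 0.83 [320.  88.] [0.5621 0.0333]
cassette 0.62 [262. 149.] [ 0.5258 -0.0054]
pin_a 0.86 [141. 169.] [ 0.4601 -0.0051]
pin_a 0.71 [397. 169.] [ 0.5955 -0.0086]
[ 0.5176 -0.0465  0.0903] [-0.3 -0.1 -1. ]
lid_1 0.85 [252. 241.] [ 0.5172 -0.0723]
lid_1 0.8 [320. 208.] [ 0.5657 -0.048 ]
lid_1 0.75 [320.  90.] [0.5624 0.032 ]
cassette 0.97 [267. 151.] [ 0.5289 -0.0071]
pin_a 0.86 [398. 172.] [ 0.5967 -0.0101]
pin_a 0.66 [139. 170.] [ 0.4587 -0.0055]
[ 0.5173 -0.0458  0.09  ] [ 0.3 -0.3  0.1]
deltas [ 0.3  0.2 54. ] turn 0.1 n>= 2 | now [ 0.5173 -0.0458  0.09  ] yaw -1.4 tilt -1.0
```

The cassette was knocked about 27 mm towards -x; its pins are now at x 0.459 and 0.596. I check with the top camera.

Run:
```python
from look import *
look(cam="top",qs=[("cassette",0),("pin_a",.051),("lid_1",.005),("cover_handle",.034)])
look()
```

```text
cassette 0.91 [242. 191.] [ 0.5192 -0.0143]
pin_a 0.82 [241. 206.] [ 0.4641 -0.0126]
lid_1 0.9 [296. 227.] [ 0.3901 -0.2084]
lid_1 0.62 [386. 255.] [ 0.2872 -0.5292]
lid_1 0.58 [231. 178.] [0.5664 0.0239]
lid_1 0.55 [358. 248.] [ 0.3118 -0.4278]
cover_handle 0.67 [315. 174.] [ 0.577  -0.2731]
[ 0.5172 -0.0453  0.0898] [-0.3  0.6 -0.7]
lid_1 0.87 [251. 243.] [ 0.5157 -0.0724]
lid_1 0.69 [320. 208.] [ 0.5653 -0.0463]
lid_1 0.66 [319.  93.] [0.5614 0.0313]
cassette 0.81 [266. 156.] [ 0.528  -0.0091]
cassette 0.45 [318.  92.] [0.5617 0.032 ]
pin_a 0.87 [401. 174.] [ 0.5975 -0.0098]
pin_a 0.69 [142. 172.] [ 0.4597 -0.0055]
[ 0.5172 -0.0453  0.0898] [ 0.7  0.  -1.3]
```

Emit:
apply_moves(deltas=[10, 0, -10, 0, 0, 10, 0, -20, 0, 0, 10, 0, -28, 0, 0, 10, 0, -28, 0, 0, 10, 0, -28, 0, 0])

```text
clock: 29.7
position: [0.4883, -0.0446, 0.0899]
ee_rot: [-0.0, 0.716, 0.698, 0.0]
contact_force: [0.3, -0.1, -0.8]
width: 0.0149
gripper_force: 48.9
```

Run:
```python
from look import *
for i in range(2): a=look()
```

```text
lid_1 0.89 [365.  91.] [0.5611 0.0326]
lid_1 0.81 [254. 242.] [ 0.4893 -0.0713]
lid_1 0.7 [361. 212.] [ 0.5656 -0.0495]
lid_1 0.42 [450. 171.] [ 0.6236 -0.0207]
cassette 0.74 [307. 154.] [ 0.5272 -0.008 ]
pin_a 0.87 [199. 171.] [ 0.4614 -0.005 ]
pin_a 0.59 [452. 172.] [ 0.5958 -0.0085]
[ 0.4897 -0.0448  0.09  ] [-0.7  0.8 -1.4]
lid_1 0.89 [364. 207.] [ 0.5687 -0.0459]
lid_1 0.74 [364.  92.] [0.562  0.0319]
pin_a 0.86 [450. 172.] [ 0.5959 -0.0088]
pin_a 0.76 [197. 172.] [ 0.4614 -0.0057]
[ 0.4895 -0.0447  0.0897] [-0.2  0.2 -0.7]
```

Emit:
apply_moves(deltas=[10, 0, 0, 12, 0, 10, 0, 0, 24, 0, 10, 0, 0, 32, 0, 10, 0, 0, 37, 0, 10, 0, 0, 40, 0, 10, 0, 0, 42, 0])

```text
clock: 30.6
position: [0.4892, -0.0447, 0.0475]
ee_rot: [-0.0, 0.716, 0.699, -0.0]
contact_force: [0.7, 0.9, -0.6]
width: 0.0152
gripper_force: 48.9
```

Emit:
apply_moves(deltas=[10, 0, 0, 2, 0, 10, 0, 0, 4, 0, 10, 0, 0, 5, 0, 10, 0, 0, 5, 0])

```text
clock: 30.93
position: [0.4892, -0.0446, 0.0428]
ee_rot: [0.0, 0.716, 0.699, 0.0]
contact_force: [-0.8, -0.9, -0.6]
width: 0.0151
gripper_force: 48.9
```

Emit:
apply_moves(deltas=[10, 0, 0, 2, 0, 10, 0, 0, 4, 0, 10, 0, 0, 6, 0, 10, 0, 0, 7, 0, 10, 0, 0, 7, 0])

```text
clock: 31.35
position: [0.489, -0.0446, 0.0355]
ee_rot: [-0.0, 0.716, 0.699, -0.0]
contact_force: [-0.1, 0.3, -0.4]
width: 0.0154
gripper_force: 48.9
```

Emit:
apply_moves(deltas=[26, 0, 0, 0, 0, 26, 0, 0, 0, 0, 26, 0, 0, 0, 0, 26, 0, 0, -15, 0, 26, 0, 0, -45, 0, 30, -20, 0, -80, 0, 30, -50, 0, -120, 0, 30, -80, 30, -160, 0, 30, -80, 40, -160, 0, 30, -80, 40, -160, 0])

```text
clock: 32.18
position: [0.5338, -0.13, 0.201]
ee_rot: [0.007, 0.716, 0.698, 0.003]
contact_force: [1.0, -0.3, 0.1]
width: 0.0305
gripper_force: 0.0
```

Run:
```python
from look import *
for i in range(2): a=look(); 
save(a,"w14.png",None,1.5)
print(get_state()["qpos"])
```

```text
lid_1 0.92 [116. 235.] [ 0.3845 -0.2009]
lid_1 0.89 [280.  81.] [ 0.5651 -0.0446]
lid_1 0.68 [200.  80.] [ 0.4893 -0.0425]
cassette 0.7 [238.  41.] [ 0.5272 -0.009 ]
cassette 0.36 [155.  34.] [ 0.4508 -0.0009]
pin_a 0.75 [151.  33.] [ 0.4607 -0.0075]
pin_a 0.62 [326.  31.] [ 0.597  -0.0098]
[ 0.5256 -0.1247  0.1946] [ 0.2  0.7 -0.3]
lid_1 0.7 [128. 242.] [ 0.3869 -0.2015]
lid_1 0.68 [211.  89.] [ 0.4886 -0.0437]
lid_1 0.61 [293.  91.] [ 0.5651 -0.0471]
cassette 0.77 [251.  46.] [ 0.5266 -0.0075]
pin_a 0.92 [342.  39.] [ 0.597  -0.0099]
pin_a 0.8 [164.  40.] [ 0.4607 -0.0075]
pin_a 0.7 [294.  91.] [ 0.5609 -0.0469]
[ 0.5261 -0.1247  0.1948] [-0.5 -0.4  0.2]
[-3.61523856e-01  2.62023397e-01  1.66304546e+00  1.50303532e-04
  1.21908034e+00 -3.38200053e-01]
```

View pics/w14.png

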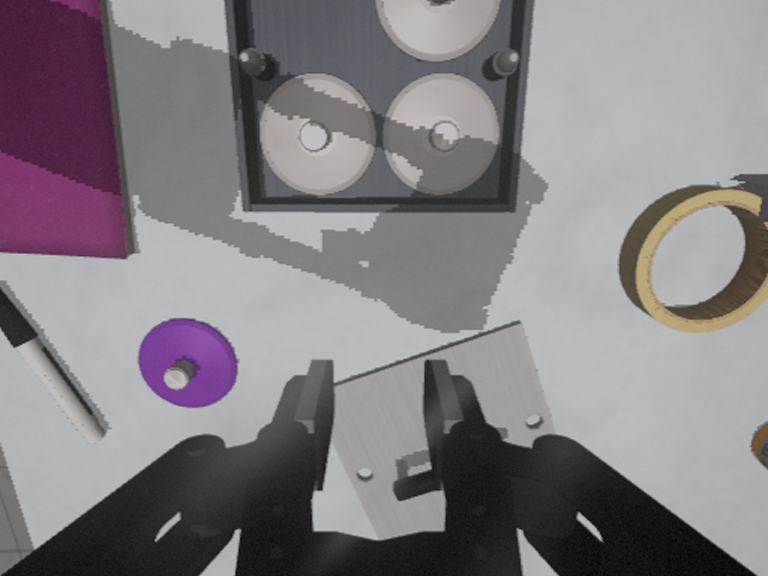

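All three lids lie flat side by side in the tray, at (317,133), (441,133) and (438,15). The cover's holes are at (365,474) and (533,421). That was my last picture; from here I work from numbers.

Run:
```python
from look import *
a=get_image("wrist")
w=lambda p,z:px2w(a,np.array(p)/1.5-.2,z)
h1,h2=w((365,474),.006),w((533,421),.006);d=h2-h1
print(h1,h2,(h1+h2)/2,np.linalg.norm(d),np.degrees(np.arctan2(d[1],d[0])))
print(w((522,322),.006))
for q in("cover","cover_handle"):
  for r in place_of(q,a): print(q,r["score"],px2w(a,r["point"],0 if q=="cover" else .034))
go(.575,-.25,.2,20)
```

```text
[ 0.51105409 -0.30107065  0.006     ] [ 0.6403279  -0.25515216  0.006     ] [ 0.57569099 -0.2781114   0.006     ] 0.13718683250036215 19.555211279257406
[ 0.62626082 -0.17376295  0.006     ]
cover 0.91 [ 0.57675713 -0.27685448  0.        ]
cover_handle 0.9 [ 0.57482876 -0.27904612  0.034     ]
deltas [-123.7   51.1   -4.7] turn -21.4 n>= 4 | now [ 0.5268 -0.1252  0.1954] yaw -1.4 tilt -1.0
```

Emit:
apply_moves(deltas=[40, -15, 5, 0, 7, 40, -30, 10, 0, 14, 40, -50, 15, 0, 21, 40, -75, 20, 0, 28, 40, -100, 28, 0, 35, 40, -125, 36, 0, 42, 40, -145, 45, 0, 49, 40, -154, 50, 10, 56, 40, -154, 50, 20, 63, 40, -154, 50, 30, 69, 40, -154, 50, 30, 69, 40, -154, 50, 30, 69])

```text
clock: 33.73
position: [0.5731, -0.2805, 0.1651]
ee_rot: [-0.001, 0.985, 0.172, -0.001]
contact_force: [-0.2, 0.3, 1.3]
width: 0.0396
gripper_force: 0.0
```

Emit:
apply_moves(deltas=[40, 0, 0, 0, 0, 40, 0, 0, 0, 0])

```text
clock: 33.9
position: [0.574, -0.2808, 0.1666]
ee_rot: [0.0, 0.985, 0.171, 0.001]
contact_force: [-0.4, -0.5, -0.4]
width: 0.0399
gripper_force: 0.0
```

Run:
```python
from look import *
for i in range(2): a=look([("cover",0),("cover_handle",.034)])
cv2.imwrite("pics/w15.png",np.array(a["frame"])[:,:,::-1])
g=cv2.cvtColor(np.array(a["frame"]),cv2.COLOR_RGB2GRAY)
# hole search: project expected holes & find local blobs
for hx in((.5110,-.3011),(.6403,-.2552)):
    p=w2px(a,[*hx,.006]);print("exp hole px",p)
go(.5757,-.278,.040,-70.4)
```

```text
cover 0.76 [252. 175.] [ 0.576  -0.2794]
cover_handle 0.89 [248. 188.] [ 0.5723 -0.2774]
[ 0.5738 -0.2807  0.1665] [-0.5 -0.4  0.5]
cover 0.78 [254. 174.] [ 0.5776 -0.2814]
cover_handle 0.85 [250. 189.] [ 0.5721 -0.2788]
[ 0.5736 -0.2808  0.1662] [ 1.1 -0.3 -0.5]
exp hole px [250.37352173 242.78876175]
exp hole px [250.49415421  99.40792444]
deltas [  2.8  -2.  126.2] turn 0.0 n>= 4 | now [ 0.5736 -0.2808  0.1662] yaw -70.4 tilt -1.0
```

Run:
```python
import cv2
g=cv2.imread("pics/w15.png",0)
for c,r in((250,243),(250,99)):
    w=g[r-14:r+15,c-14:c+15]
    print(r);[print(' '.join("%3d"%v for v in row[::1])) for row in w[4:-4:1,3:-3]]
```

```text
243
154 155 156 156 156 129  58  56  55  57  57  56  56  53  55  54  53  49  94 140 157 157 158
152 155 154 154 156 135  83  57  57  58  57  54  59  56  55  55  52  58 118 154 156 157 156
153 153 155 152 156 153 141 106  68  56  50  51  52  52  54  48  73 124 152 155 154 156 155
153 153 152 153 153 154 152 149 149 148 148 149 150 149 150 151 150 153 154 154 154 153 155
157 157 158 157 159 159 159 158 158 155 149 144 147 150 157 159 159 158 160 158 160 159 159
158 159 159 158 159 158 160 155 150 156 164 177 177 171 161 149 153 160 162 160 161 160 160
158 158 157 157 157 158 154 148 164 177 177 179 179 178 176 172 157 152 160 161 159 160 159
157 157 157 157 157 152 150 165 177 177 177 178 178 177 180 180 168 150 151 158 157 158 158
160 158 159 160 159 148 155 178 178 178 176 176 176 178 178 178 178 168 152 153 159 158 161
158 159 159 158 156 144 154 177 177 177 177 178 177 179 179 178 179 171 151 151 159 159 160
156 157 156 158 152 131 145 178 176 178 177 178 178 178 178 179 180 158 121 147 157 158 157
158 158 159 159 154 131 107 118 154 177 176 177 178 178 180 179 164 118 113 149 157 
[... 2070 characters left out ...]
 115 115 114 114 117 116 114 116 116 111  99  95 105 110
104 105 106 105 102  96 104 114 117 115 114 114 113 115 113 115 115 116 109  92  98 106 107
107 106 108 106 106  99  99 110 115 115 116 114 115 115 115 114 114 108  95  96 104 108 106
111 108 109 110 110 106  99  98 107 116 115 114 116 113 115 113 106  92  93 103 110 108 109
108 110 111 107 107 110 105  99  94 102 110 115 116 115 105  99 101  97 103 109 108 111 110
109 109 108 107 109 110 110 108 101  98  96  93  97  92  89  95  98 104 111 110 108 110 109
109 110 108 111 109 107 111 110 110 107 105 100  99 101 102 105 109 110 109 112 110 109 108
107 106 107 105 106 107 106 105 106 107 104 105 108 107 107 108 111 107 106 110 110 110 105
```

Emit:
apply_moves(deltas=[40, 3, -2, 30, 0, 40, 3, -2, 60, 0, 40, 3, -2, 90, 0, 40, 3, -2, 115, 0, 40, 3, -2, 128, 0, 40, 3, -2, 133, 0, 40, 3, -2, 133, 0, 5, 3, -2, 133, 0, 5, 3, -2, 133, 0, 5, 3, -2, 133, 0, 5, 3, -2, 133, 0, 5, 3, -2, 133, 0], squeeze=70)

```text
clock: 35.2
position: [0.5767, -0.2785, 0.0345]
ee_rot: [0.001, 0.985, 0.17, 0.001]
contact_force: [-0.5, -0.8, 5.7]
width: 0.0109
gripper_force: 69.8
```

Emit:
apply_moves(deltas=[5, 0, 0, 0, 0, 5, 0, 0, -5, 0, 5, 0, 0, -15, 0, 5, 0, 0, -35, 0, 5, 0, 0, -60, 0, 5, 0, 0, -90, 0, 5, 0, 0, -120, 5, 5, 0, 0, -130, 10, 5, 0, 0, -130, 15, 5, 0, 0, -130, 19, 5, 0, 0, -130, 21, 5, 0, 0, -130, 21])

```text
clock: 36.2
position: [0.5752, -0.2775, 0.163]
ee_rot: [-0.0, 1.0, -0.012, -0.0]
contact_force: [0.0, 0.2, -2.3]
width: 0.0103
gripper_force: 68.7
```

```bash
python3 -c "
from look import *
look(cam='top',qs=[('pin_a',.051),('cassette',0)])
go(.528,-.0085,.16,-91.4);s=get_state();print(s['width'],s['contact_force'],s['gripper_force'])"
```

```text
pin_a 0.78 [239. 208.] [ 0.4568 -0.0057]
pin_a 0.74 [238. 170.] [ 0.5894 -0.0009]
pin_a 0.26 [125. 201.] [0.4843 0.3892]
cassette 0.64 [242. 189.] [ 0.5272 -0.0129]
cassette 0.54 [230. 181.] [0.5572 0.0296]
[ 0.5754 -0.2777  0.1627] [-0.  -0.5 -3.2]
deltas [ -53.6 -268.     2.8] turn 0.1 n>= 7 | now [ 0.5754 -0.2777  0.1627] yaw -91.3 tilt -1.0
0.010434069653846884 [-0.01665058 -0.49278569 -3.15443323] 68.67302656173706
```

Emit:
apply_moves(deltas=[5, -4, -18, 0, 0, 5, -10, -50, 0, 0, 5, -17, -86, 0, 0, 5, -24, -122, 0, 0, 5, -31, -158, 0, 0, 5, -38, -194, 0, 0, 5, -45, -228, 0, 0, 5, -50, -252, 10, 0, 5, -52, -265, 25, 0, 5, -52.4, -268.7, 45, 0, 5, -52.4, -268.7, 62, 0, 5, -52.4, -268.7, 62, 0])

```text
clock: 37.35
position: [0.527, -0.007, 0.098]
ee_rot: [-0.0, 1.0, -0.011, -0.003]
contact_force: [-1.1, -0.1, -1.7]
width: 0.0105
gripper_force: 68.7
```

Emit:
apply_moves(deltas=[5, 0, 0, 0, 0, 5, 0, 0, 0, 0, 5, 0, 0, 0, 0])

```text
clock: 37.6
position: [0.5309, -0.0085, 0.102]
ee_rot: [0.0, 1.0, -0.012, 0.001]
contact_force: [0.4, 0.1, -2.8]
width: 0.0106
gripper_force: 68.7
```

Run:
```python
from look import *
look(cam='top',qs=[('pin_a',.051),('cassette',0),('cover',.066),('cover_handle',.1)])
a=look(qs=[('pin_a',.051),('cassette',0),('cover',.066),('cover_handle',.1)])
go(.5295,-.0079,.10,-91.45)
g=cv2.cvtColor(np.array(a["frame"]),cv2.COLOR_RGB2GRAY);h=cv2.resize(g,(128,48),interpolation=cv2.INTER_AREA)
for r in h[:34]: print(''.join(" .:-=+*#%@"[min(9,int(v)//26)] for v in r))
c=np.array([.5285,-.0077,0]);
for sx in(-1,1): print("hole px exp",w2px(a,c+[sx*.069,-sx*.0017,.0715]),"pin",w2px(a,c+[sx*.069,-sx*.0017,.051]))
```

```text
pin_a 0.47 [238. 208.] [ 0.4561 -0.0008]
cover 0.62 [239. 185.] [ 0.536  -0.0053]
cover_handle 0.93 [239. 188.] [ 0.5227 -0.0068]
[ 0.5301 -0.0082  0.1014] [-0.1 -0.3 -2.9]
pin_a 0.82 [250. 114.] [ 0.5974 -0.0082]
cover 0.63 [253. 241.] [ 0.529  -0.0083]
cover_handle 0.9 [253. 278.] [ 0.5275 -0.008 ]
[ 0.5298 -0.008   0.1008] [-0.3 -0.  -3. ]
deltas [-0.3 -0.1  0.8] turn 0.1 n>= 1 | now [ 0.5298 -0.008   0.1008] yaw -91.4 tilt -1.0
################################################%%%%%%%%%%%%%%%%%%%%%###########################################################
###########################################%%%%%%%%%%%%%%%%%%%%%%%%##########%%##%##############################################
##########################################%%%%%%%%%%%%%%%%%%%%%%%####################%##########################################
##########################################%%%%%%%%%%%%%%%%%%%%%%######%##%%%%%%%%#%%%###########################################
#########################################%%%%%%%%%%%%%%%%%%%%%%%%%%%%%%%%%%%%%%%%%%%%###########################################
###################
[... 3165 characters left out ...]
===+##########%#####%%%%%%%%%%%%%%%%%%%%
####################*=######*+===========================--:.......--======================+##########%######%%%%%%%%%%%%%%%%%%%
#####################=*#######+=======+++++==========-:::--........---..:============++++***##################%%%%%%%%%%%%%%%%%%
#####################++######*+=======+##*******++===::.---........:--...:==========*################%%#########%%%%%%%%%%%%%%%%
#####################*=####***+=======+***********+=::::---........:--:..:=========+****************#%#########%%%%%%%%%%%%%%%%%
hole px exp [252.28776564 348.17834108] pin [252.24006619 324.50761001]
hole px exp [252.4467952  116.68598075] pin [252.36897161 113.43150593]
```

Run:
```python
from look import *
a=get_image("wrist");g=cv2.cvtColor(np.array(a["frame"]),cv2.COLOR_RGB2GRAY)
print("cols 232-270 row from 100");[print(r,' '.join("%3d"%v for v in g[r,232:271])) for r in range(98,134)]
```

```text
cols 232-270 row from 100
98 183 182 183 183 182 183 182 183 183 183 182 182 182 183 183 183 182 184 183 183 182 182 182 181 183 182 183 183 183 182 184 182 183 183 183 183 184 183 183
99 181 182 181 182 181 182 183 183 182 183 183 181 181 182 182 182 181 182 181 181 181 167 134 159 181 182 181 180 182 181 182 182 182 183 182 182 183 181 182
100 139 138 139 136 131 138 137 139 139 140 136 137 138 139 139 139 140 139 138 138 138 137 133 170 200 197 194 194 195 194 194 195 194 194 195 194 194 194 194
101 133 133 134 129 127 135 134 133 134 134 134 133 136 134 133 135 134 134 132 127 121 122 128 174 207 207 205 206 205 205 206 207 205 207 206 206 207 206 205
102 133 135 136 130 126 135 135 134 134 136 135 134 135 135 132 126 116 111 109 110 108 109 109 136 166 184 202 208 208 208 208 208 207 207 208 208 208 207 208
103 135 135 133 134 134 136 135 135 136 136 136 134 130 124 117 110 108 106 109 107 102 104 104 106 114 137 165 187 203 208 209 209 209 208 207 209 208 189 147
104 135 134 135 136 136 136 135 134 134 134 133 130 117 111 107 104 103 102  97  98 100  97  95  97 101 108 113 119 
[... 3983 characters left out ...]
  92 101 109 120 118 123 130 135 135 135 135 135 136 135 136
130 133 133 134 132 135 134 135 133 132 134 133 133 129 123 120 120 120 117 111 106 104 104 106 114 120 120 121 119 123 128 134 133 136 135 132 135 134 134 135
131 134 133 134 135 135 133 134 135 134 133 135 134 134 133 127 125 122 121 120 122 121 121 120 121 125 122 124 129 134 136 132 135 134 136 136 134 135 134 134
132 136 135 133 135 135 134 136 134 135 133 134 134 134 136 134 134 129 128 126 125 125 123 127 128 127 133 136 136 136 135 137 135 136 134 136 137 135 136 136
133 135 134 135 136 134 135 135 134 134 136 136 137 135 137 134 136 136 137 134 134 134 134 135 135 134 135 136 137 136 137 136 135 137 136 137 136 136 136 137
```

The pin tip shows through the far hole exactly where predicted, pin (252.1,113.7) and hole (252.5,116.7), so the cover is aligned. I lower it.

Emit:
apply_moves(deltas=[5, 0, 0, 6, 0, 5, 0, 0, 11, 0, 5, 0, 0, 15, 0, 5, 0, 0, 18, 0, 5, 0, 0, 20, 0, 5, 0, 0, 20, 0])

```text
clock: 38.65
position: [0.5293, -0.0079, 0.0801]
ee_rot: [-0.0, 1.0, -0.012, -0.001]
contact_force: [0.4, 0.2, -3.4]
width: 0.0103
gripper_force: 68.8
```

Emit:
apply_moves(deltas=[5, 0, 0, 2, 0, 5, 0, 0, 4, 0, 5, 0, 0, 6, 0, 5, 0, 0, 6, 0])

```text
clock: 38.98
position: [0.5295, -0.008, 0.0745]
ee_rot: [-0.0, 1.0, -0.012, -0.0]
contact_force: [-0.8, 0.2, -3.6]
width: 0.0106
gripper_force: 68.8
```

Emit:
apply_moves(deltas=[5, 0, 0, 2, 0, 5, 0, 0, 4, 0, 5, 0, 0, 5, 0, 5, 0, 0, 6, 0, 5, 0, 0, 6, 0])

```text
clock: 39.4
position: [0.5298, -0.008, 0.0687]
ee_rot: [-0.0, 1.0, -0.012, -0.0]
contact_force: [0.3, -0.2, -3.5]
width: 0.0103
gripper_force: 68.8
```

Emit:
apply_moves(deltas=[5, 0, 0, 0.7, 0, 5, 0, 0, 1.5, 0, 5, 0, 0, 1.5, 0])

```text
clock: 39.65
position: [0.5298, -0.008, 0.0685]
ee_rot: [0.0, 1.0, -0.012, 0.0]
contact_force: [-1.8, -0.1, 6.5]
width: 0.0105
gripper_force: 70.0
```

Emit:
apply_moves(deltas=[24, 0, 0, 0, 0, 24, 0, 0, 0, 0, 24, 0, 0, 0, 0, 24, 0, 0, -10, 0, 24, 0, 0, -40, 0, 24, 0, 0, -80, 0, 24, 25, -30, -120, 0, 24, 50, -65, -160, 0, 24, 75, -100, -180, 0, 24, 85, -130, -180, 0, 24, 85, -150, -180, 0, 24, 85, -150, -180, 0])

```text
clock: 40.65
position: [0.6213, 0.147, 0.25]
ee_rot: [-0.003, 1.0, -0.01, 0.003]
contact_force: [-0.0, -1.1, 0.2]
width: 0.0242
gripper_force: 0.0
```

Emit:
apply_moves(deltas=[24, 0, 0, 0, 0, 24, 0, 0, 0, 0, 24, 0, 0, 0, 0])

```text
clock: 40.9
position: [0.6176, 0.1389, 0.247]
ee_rot: [0.0, 1.0, -0.012, -0.001]
contact_force: [0.0, 0.1, -1.6]
width: 0.0243
gripper_force: 0.0
```

```bash
cat > bay.py <<'E'
from look import *
from scipy.optimize import minimize
from scipy.ndimage import map_coordinates
def outline(p,n=60):
    x,y,t=p;c,s=np.cos(t),np.sin(t);u=np.linspace(-.08,.08,n)
    L=np.concatenate([np.c_[u,-.082+0*u],np.c_[-.082+0*u,u],np.c_[.082+0*u,u]])
    return np.c_[x+c*L[:,0]-s*L[:,1],y+s*L[:,0]+c*L[:,1],0*L[:,0]]
def fit(a,p0):
    f=np.array(a["frame"]);g=cv2.cvtColor(f,cv2.COLOR_RGB2GRAY).astype(np.float32)
    b=np.clip(cv2.medianBlur(f,9).max(2).astype(np.float32)-f.max(2),0,60)  # thin dark lines only
    best=None
    for sg in(3,1.2):
        B=cv2.GaussianBlur(b,(0,0),sg)
        def cost(d):
            P=outline(np.array(p0)+np.array(d)*[1,1,1]);px=np.array([w2px(a,X) for X in P])
            return -map_coordinates(B,[px[:,1],px[:,0]],order=1,mode='constant').mean()
        st=[(dx,dy,dt) for dx in(-.006,0,.006) for dy in(-.006,0,.006) for dt in(-.03,0,.03)] if best is None else [best.x]
        best=min((minimize(cost,s,method="Nelder-Mead",options=dict(initial_simplex=np.array(s)+np.array([[0,0,0],[.004,0,0],[0,.004,0],[0,0,.02]]),xatol=1e-5,fatol=1e-3,maxiter=120)) for s in st),key=lambda r:r.fun)
    p=np.array(p0)+best.x;print("bay",np.round(p,4),"deg",round(np.degrees(p[2]),2),"cost",round(best.fun,2));return p
E
python3 - <<'E'
from bay import *
for i in range(2):
    a=look([("bay_centre",0),("cover",.034),("cover_handle",.068),("pin_a",.051)]);fit(a,[.5405,.2067,-.03])
cv2.imwrite("pics/bay.png",np.array(a["frame"])[:,:,::-1])
E
```

```text
cover 0.69 [383. 236.] [ 0.5283 -0.0123]
cover 0.53 [396. 185.] [ 0.5915 -0.0197]
cover 0.44 [379. 294.] [ 0.4484 -0.015 ]
cover 0.34 [318.  47.] [0.734 0.072]
cover_handle 0.6 [392. 250.] [ 0.5297 -0.0088]
pin_a 0.7 [380. 295.] [ 0.4595 -0.009 ]
pin_a 0.64 [393. 188.] [ 0.5936 -0.0089]
[0.6181 0.1389 0.2472] [ 0.6  0.2 -0.4]
bay [ 0.5422  0.2057 -0.0347] deg -1.99 cost -30.9
cover 0.64 [378. 235.] [ 0.5313 -0.0065]
cover_handle 0.84 [391. 251.] [ 0.5289 -0.0073]
pin_a 0.86 [379. 296.] [ 0.459  -0.0076]
pin_a 0.74 [391. 253.] [ 0.5168 -0.0159]
pin_a 0.7 [392. 185.] [ 0.5975 -0.0076]
[0.6183 0.1397 0.2473] [ 0.2  0.  -0. ]
bay [ 0.542   0.2056 -0.0364] deg -2.09 cost -31.22
```

Emit:
apply_moves(deltas=[24, -30, 50, 0, 0, 24, -60, 90, 20, 0, 24, -80, 130, 50, 0, 24, -85, 150, 85, 0, 24, -85, 150, 120, 0, 24, -85, 150, 150, 0, 24, -85, 150, 170, 0, 24, -85, 150, 178, 0, 24, -85, 150, 179.3, 0, 24, -85, 150, 179.3, 0])

```text
clock: 42.23
position: [0.5309, -0.0078, 0.0687]
ee_rot: [-0.0, 1.0, -0.012, 0.001]
contact_force: [0.5, 0.1, 0.6]
width: 0.0241
gripper_force: 0.0
```

Emit:
apply_moves(deltas=[5, 0, 0, 0, 0, 5, 0, 0, 0, 0, 5, 0, 0, 0, 0, 5, 0, 0, 0, 0, 5, 0, 0, 0, 0], squeeze=50)

```text
clock: 42.65
position: [0.5318, -0.0079, 0.07]
ee_rot: [0.0, 1.0, -0.012, 0.003]
contact_force: [1.1, 0.7, 7.1]
width: 0.0108
gripper_force: 50.2
```

Emit:
apply_moves(deltas=[5, 0, -2, -0.5, 0, 5, 0.3, -8, -0.5, 0, 5, 1, -18, -0.5, 0.2, 5, 1.5, -30, -0.5, 0.4, 5, 2, -42, -0.5, 0.6, 5, 3, -54, -0.5, 0.6, 5, 3.5, -66, -0.5, 0.6, 5, 4, -78, -0.5, 0.6, 5, 4.5, -86, -0.5, 0.6, 5, 4.5, -90, -0.5, 0.6, 5, 4.5, -90, -0.5, 0.6])

```text
clock: 43.57
position: [0.5375, 0.0807, 0.07]
ee_rot: [0.002, 1.0, -0.016, 0.001]
contact_force: [-0.3, -5.8, 7.4]
width: 0.0107
gripper_force: 50.4
```

Emit:
apply_moves(deltas=[5, 0, -3, 0, 0, 5, 0.4, -10, 0, 0, 5, 0.8, -22, 0, 0, 5, 1.2, -34, 0, 0, 5, 1.8, -46, 0, 0, 5, 2.2, -55, 0, 0, 5, 2.4, -60, 0, 0, 5, 2.4, -60.4, 0, 0, 5, 2.4, -60.4, 0, 0])

```text
clock: 44.32
position: [0.5416, 0.1407, 0.07]
ee_rot: [0.002, 1.0, -0.016, 0.001]
contact_force: [-0.8, -6.8, 6.5]
width: 0.0113
gripper_force: 50.5
```

Run:
```python
from look import *
a=get_image("wrist");K=a["K"];print(np.round(np.diag(K)))
for i in range(3): look([("cover",.034),("cover_handle",.068),("pin_a",.051)])
```

```text
[318. 318.   1.]
cover 0.69 [253. 244.] [0.5387 0.1406]
cover_handle 0.6 [252. 282.] [0.5367 0.1417]
pin_a 0.77 [254. 125.] [0.6061 0.1384]
[0.5416 0.1407 0.07  ] [-0.3 -5.8  7.2]
cover 0.73 [253. 245.] [0.538 0.141]
cover_handle 0.72 [255. 241.] [0.5575 0.1395]
cover_handle 0.59 [251. 280.] [0.5378 0.142 ]
pin_a 0.93 [253. 123.] [0.6072 0.1388]
[0.5416 0.1407 0.07  ] [-1.1 -6.3  7.3]
cover 0.75 [254. 244.] [0.5382 0.1401]
cover_handle 0.62 [249. 281.] [0.5372 0.1428]
pin_a 0.86 [254. 120.] [0.6085 0.138 ]
[0.5416 0.1407 0.07  ] [-0.7 -6.4  8.1]
```

Emit:
apply_moves(deltas=[24, 0, 0, 0, 0, 24, 0, 0, 0, 0, 24, 0, 0, 0, 0, 24, 0, 0, -10, 0, 24, 0, 0, -40, 0, 24, 10, 10, -80, 0, 24, 20, 25, -120, 0, 24, 30, 45, -155, 0, 24, 40, 60, -175, 0, 24, 40, 60, -175, 0, 24, 40, 60, -175, 0, 24, 40, 60, -175, 0])

```text
clock: 45.97
position: [0.5777, 0.0813, 0.2427]
ee_rot: [-0.0, 1.0, -0.017, -0.001]
contact_force: [-0.3, 0.2, 0.6]
width: 0.024
gripper_force: 0.0
```

```bash
cat > cov.py <<'E'
from bay import *
def fitcov(a,p0,z=.040):
    "fit cover top outline (bright plate on other ground) by gradient along projected square"
    g=cv2.cvtColor(np.array(a["frame"]),cv2.COLOR_RGB2GRAY).astype(np.float32)
    u=np.linspace(-.08,.08,60)
    S=[np.c_[u,-.082+0*u],np.c_[u,.082+0*u],np.c_[-.082+0*u,u],np.c_[.082+0*u,u]]
    B=cv2.GaussianBlur(cv2.magnitude(cv2.Sobel(g,5,1,0),cv2.Sobel(g,5,0,1)).clip(0,120),(0,0),1.2)
    def cost(p):
        c,s=np.cos(p[2]),np.sin(p[2]);L=np.concatenate(S)
        P=np.c_[p[0]+c*L[:,0]-s*L[:,1],p[1]+s*L[:,0]+c*L[:,1],0*L[:,0]+z]
        px=np.array([w2px(a,X) for X in P]);return -map_coordinates(B,[px[:,1],px[:,0]],order=1).mean()
    r=min((minimize(cost,np.array(p0)+[dx,dy,0],method="Nelder-Mead",options=dict(initial_simplex=np.array(p0)+[dx,dy,0]+np.array([[0,0,0],[.003,0,0],[0,.003,0],[0,0,.02]]),xatol=1e-5,fatol=1e-3)) for dx in(-.003,0,.003) for dy in(-.003,0,.003)),key=lambda r:r.fun)
    print("cover",np.round(r.x,4),"deg",round(np.degrees(r.x[2]),2),round(r.fun,1));return r.x
E
python3 - <<'E'
from cov import *
for i in range(2):
    a=look([("cover",.034),("cover_handle",.068),("pin_a",.051)]);fitcov(a,[.539,.1415,-.036]);fit(a,[.542,.2057,-.0357])
E
```

```text
cover 0.82 [203. 204.] [0.5367 0.1383]
cover 0.51 [259.   4.] [0.7306 0.07  ]
cover_handle 0.59 [193. 213.] [0.5391 0.1431]
pin_a 0.69 [193. 144.] [0.6059 0.1396]
[0.5776 0.0815 0.2419] [ 0.1  0.7 -0.9]
cover [ 0.5385  0.1405 -0.031 ] deg -1.77 -65.4
bay [ 0.5418  0.2292 -0.0705] deg -4.04 cost -12.35
cover 0.91 [198. 203.] [0.5375 0.1436]
cover_handle 0.8 [196. 214.] [0.5377 0.1404]
pin_a 0.95 [192. 143.] [0.6072 0.1403]
pin_a 0.45 [263.   4.] [0.7265 0.0677]
[0.5784 0.0812 0.2429] [-0.3 -0.3 -0.4]
cover [ 0.5385  0.1405 -0.0335] deg -1.92 -64.7
bay [ 0.5416  0.2291 -0.0741] deg -4.25 cost -12.45
```

Emit:
apply_moves(deltas=[85, -10, 15, 0, -7, 85, -20, 30, 0, -14, 85, -30, 45, 0, -21, 85, -40, 58, 0, -28, 85, -40, 58, 0, -35, 85, -40, 58, 0, -42, 85, -40, 58, 0, -49, 85, -40, 58, 0, -56, 85, -40, 58, 0, -63, 85, -40, 58, 0, -70, 85, -40, 58, 0, -77, 85, -40, 58, 0, -84])

```text
clock: 47.37
position: [0.5367, 0.0243, 0.2434]
ee_rot: [-0.0, 0.753, 0.659, -0.0]
contact_force: [-0.3, 0.6, 0.6]
width: 0.0848
gripper_force: 0.0
```

Emit:
apply_moves(deltas=[85, 0, 0, 0, -6, 85, 0, 0, 0, -6, 85, 0, 0, 0, -6])

```text
clock: 47.62
position: [0.5368, 0.0243, 0.2434]
ee_rot: [-0.0, 0.72, 0.694, -0.0]
contact_force: [-0.6, -0.1, 0.7]
width: 0.0849
gripper_force: 0.0
```

Run:
```python
from look import *
go(.537,.025,.02,-2.05); print(get_state()["width"])
```

```text
deltas [  0.7   0.3 223.4] turn -0.1 n>= 6 | now [0.5368 0.0243 0.2434] yaw -2.1 tilt -1.0
0.08492953485429325
```

Emit:
apply_moves(deltas=[85, 0, 0, 40, 0, 85, 0, 0, 80, 0, 85, 0, 0, 120, 0, 85, 0, 0, 155, 0, 85, 0, 0, 185, 0, 85, 0, 0, 205, 0, 85, 0, 0, 217, 0, 85, 0, 0, 223, 0, 85, 0, 0, 223, 0])

```text
clock: 48.37
position: [0.536, 0.0243, 0.0192]
ee_rot: [-0.001, 0.72, 0.694, -0.001]
contact_force: [-0.2, -0.2, 0.5]
width: 0.0848
gripper_force: 0.0
```

Emit:
apply_moves(deltas=[85, 6, 0, 0, 0, 85, 12, 0, 0, 0, 85, 18, 0, 0, 0, 85, 24, 0, 0, 0, 85, 30, 0, 0, 0, 85, 36, 0, 0, 0, 85, 40, 0, 0, 0, 85, 40, 0, 0, 0])

```text
clock: 49.03
position: [0.539, 0.0641, 0.0216]
ee_rot: [0.002, 0.718, 0.696, 0.0]
contact_force: [0.9, -5.1, 2.2]
width: 0.0848
gripper_force: 2.1
```

Emit:
apply_moves(deltas=[85, 5, 0, 0, 0, 85, 10, 0, 0, 0, 85, 15, 0, 0, 0, 85, 20, 0, 0, 0, 85, 25, 0, 0, 0, 85, 30, 0, 0, 0, 85, 35, 0, 0, 0, 85, 38, 0, 0, 0, 85, 40, 0, 0, 0, 85, 40, 0, 0, 0])

```text
clock: 49.87
position: [0.5403, 0.1034, 0.0216]
ee_rot: [0.002, 0.718, 0.696, -0.0]
contact_force: [-0.5, -7.1, 4.5]
width: 0.085
gripper_force: 3.2
```

Emit:
apply_moves(deltas=[85, 1.5, 0, 0, 0, 85, 3, 0, 0, 0, 85, 3, 0, 0, 0])

```text
clock: 50.12
position: [0.5404, 0.106, 0.0216]
ee_rot: [0.002, 0.719, 0.696, -0.0]
contact_force: [-0.8, -7.9, 4.1]
width: 0.085
gripper_force: 3.8
```

Emit:
apply_moves(deltas=[85, 1.5, 0, 0, 0, 85, 3, 0, 0, 0, 85, 4, 0, 0, 0, 85, 4, 0, 0, 0])

```text
clock: 50.45
position: [0.5405, 0.1099, 0.0216]
ee_rot: [0.002, 0.719, 0.695, -0.0]
contact_force: [-1.0, -8.9, 3.2]
width: 0.0853
gripper_force: 3.9
```

Run:
```python
from cov import *
look([("cover",.034),("cover_handle",.068),("pin_a",.051)])
```

```text
cover 0.68 [242.  42.] [0.5407 0.205 ]
cover_handle 0.77 [234.  21.] [0.5397 0.205 ]
pin_a 0.96 [490.  42.] [0.6087 0.2006]
[0.5405 0.1099 0.0216] [-0.1 -7.3  3.7]
```

Close to the fence. I creep on until the force rises.

Emit:
apply_moves(deltas=[85, 1, 0, 0, 0, 85, 2, 0, 0, 0, 85, 2, 0, 0, 0])

```text
clock: 50.9
position: [0.5405, 0.1118, 0.0216]
ee_rot: [0.002, 0.719, 0.695, -0.0]
contact_force: [-1.1, -8.4, 4.4]
width: 0.0849
gripper_force: 4.0
```

Emit:
apply_moves(deltas=[85, 1, 0, 0, 0, 85, 1.5, 0, 0, 0, 85, 1.5, 0, 0, 0])

```text
clock: 51.15
position: [0.5406, 0.1131, 0.0216]
ee_rot: [0.002, 0.719, 0.696, -0.001]
contact_force: [0.5, -10.0, 3.3]
width: 0.0848
gripper_force: 4.5
```

Emit:
apply_moves(deltas=[85, 0.7, 0, 0, 0, 85, 1.5, 0, 0, 0, 85, 1.5, 0, 0, 0])

```text
clock: 51.4
position: [0.5406, 0.1131, 0.0217]
ee_rot: [0.003, 0.718, 0.696, -0.002]
contact_force: [0.2, -13.7, 4.9]
width: 0.0849
gripper_force: 7.1
```

Emit:
apply_moves(deltas=[85, 0.7, 0, 0, 0, 85, 1.5, 0, 0, 0, 85, 1.5, 0, 0, 0])

```text
clock: 51.65
position: [0.5405, 0.1132, 0.0217]
ee_rot: [0.003, 0.718, 0.696, -0.002]
contact_force: [-0.8, -18.6, 5.0]
width: 0.085
gripper_force: 9.7
```

Emit:
apply_moves(deltas=[85, -10, 0, 0, 0, 85, -25, 0, 0, 0, 85, -35, 0, -5, 0, 60, -35, 0, -45, 0, 30, -35, 0, -85, 0, 30, -35, 0, -125, 0, 30, -35, 0, -165, 0, 30, -15, 0, -205, 0, 30, 20, 0, -230, 0, 30, 60, 0, -240, 0, 30, 100, 0, -240, 0, 30, 130, 0, -240, 0])

```text
clock: 52.65
position: [0.5446, 0.2511, 0.2632]
ee_rot: [0.0, 0.719, 0.695, 0.003]
contact_force: [-0.5, 0.1, -0.0]
width: 0.0299
gripper_force: 0.0
```

Emit:
apply_moves(deltas=[30, 0, 0, 0, 0, 30, 0, 0, 0, 0, 30, 0, 0, 0, 0])

```text
clock: 52.9
position: [0.544, 0.2474, 0.2606]
ee_rot: [0.0, 0.719, 0.695, -0.0]
contact_force: [-0.7, 0.8, 0.1]
width: 0.0299
gripper_force: 0.0
```

Run:
```python
from cov import *
for i in range(2):
    a=look([("cover",.034),("cover_handle",.068),("pin_a",.051),("bay_centre",0)]);p=fitcov(a,[.541,.2045,-.036]);fit(a,[.542,.2057,-.0357])
cv2.imwrite("pics/fin.png",np.array(a["frame"])[:,:,::-1])
t=get_image("top");fit(t,[.542,.2,-.0357]);fitcov(t,[.541,.2,-.036])
```

```text
cover 0.72 [249. 198.] [0.5392 0.2058]
cover_handle 0.56 [249. 209.] [0.5391 0.2049]
cover_handle 0.3 [250. 194.] [0.5411 0.222 ]
pin_a 0.77 [311. 202.] [0.6085 0.2043]
pin_a 0.75 [194. 200.] [0.4777 0.2117]
[0.5446 0.2464 0.2606] [-0.5 -0.  -0.1]
cover [ 0.54    0.2084 -0.0336] deg -1.93 -53.0
bay [ 0.5502  0.2345 -0.5468] deg -31.33 cost -4.29
cover 0.61 [250. 198.] [0.5406 0.2046]
cover_handle 0.71 [248. 207.] [0.5387 0.2063]
pin_a 0.6 [188. 201.] [0.4724 0.2101]
pin_a 0.57 [311. 200.] [0.6088 0.206 ]
pin_a 0.56 [247. 187.] [0.5387 0.2234]
[0.5446 0.2471 0.2606] [-0.3  1.  -1. ]
cover [ 0.54    0.2083 -0.0321] deg -1.84 -52.2
bay [ 0.5512  0.234  -0.5415] deg -31.03 cost -4.05
bay [ 0.5404  0.2058 -0.032 ] deg -1.84 cost -16.45
cover [ 0.5399  0.2055 -0.0362] deg -2.07 -76.8
```

Run:
```python
from cov import *
a=get_image("wrist");g=cv2.cvtColor(np.array(a["frame"]),cv2.COLOR_RGB2GRAY)
t=-.0357;c,s=np.cos(t),np.sin(t)
W=lambda u,v,z:[.542+c*u-s*v,.2057+s*u+c*v,z]
for u in(-.082,.082):
    p=w2px(a,W(u,.086,.030));q=w2px(a,W(u,.07,.040));print(u,"fence",p,"cover",q)
    for r in range(int(p[1])-14,int(p[1])+16,2):
        k=int(p[0]);print(r,k-12,' '.join("%3d"%v for v in g[r,k-12:k+13]))
```

```text
-0.082 fence [176.25723762 122.71879983] cover [175.2530663  138.72910659]
108 164 179 178 178 179 178 178 178 178 179 179 179 178 178 176 177 178 176 177 176 177 178 178 178 179 179
110 164 178 177 177 178 177 179 178 177 179 178 177 178 178 178 177 178 176 178 178 178 177 179 178 177 178
112 164 178 177 178 179 178 177 177 177 178 178 178 178 178 177 177 178 177 176 168 157 157 159 156 158 157
114 164 177 178 178 177 177 177 177 178 178 178 179 179 176 163 126 102  84  75  73  70  73  73  70  72  71
116 164 178 176 177 178 177 177 177 177 179 177 178 169 152 160 167 165 165 167 165 166 165 164 165 167 150
118 164 178 177 178 178 176 178 179 178 178 178 178 179 167 157 169 167 168 167 167 167 168 166 161 131  98
120 164 177 178 178 177 177 178 178 177 179 177 178 179 167 156 165 165 164 164 165 165 164 163 154 116  95
122 164 178 178 178 179 177 178 179 178 179 178 179 178 164 147 160 161 161 161 162 162 163 161 162 145 102
124 164 179 178 178 178 179 180 179 179 180 179 179 177 165 138 144 133 105 108 105 126 148 147 147 147 145
126 164 177 179 179 179 178 179 178 179 168 150 147 1
[... 1588 characters left out ...]
 113 125 151 176 178 179 178 179 178 176 177 176 179
126 313 104 105 104 103 103 103 103 103 104 106 105 108 113 120 154 178 178 179 178 178 177 177 178 177 178
128 313 107 108 107 105 105 106 108 106 106 107 109 110 113 120 126 130 155 179 178 179 177 177 176 176 176
130 313 107 107 103 105 105 104 105 105 107 108 108 110 115 123 122 123 152 178 178 177 177 178 176 176 177
132 313 109 107 107 105 106 104 106 105 107 109 109 110 114 122 123 124 153 178 178 178 179 177 178 179 179
134 313 107 108 106 106 106 105 106 105 107 111 108 110 114 122 124 122 125 152 179 177 179 180 180 179 178
136 313 106 105 106 105 105 106 107 104 107 108 108 109 115 121 121 122 123 152 178 179 179 179 179 178 179
```

The cassette is against the fence and square. Compared with the fence's ends it sits about 2 mm towards -x, so I nudge it from that side with both fingers.

Emit:
apply_moves(deltas=[85, -10, -25, 0, -7, 85, -20, -50, 0, -14, 85, -30, -75, 0, -21, 85, -40, -100, 0, -28, 85, -42.5, -123, 0, -35, 85, -42.5, -123, 0, -42, 85, -42.5, -123, 0, -49, 85, -42.5, -123, 0, -56, 85, -42.5, -123, 0, -63, 85, -42.5, -123, 0, -70, 85, -42.5, -123, 0, -77, 85, -42.5, -123, 0, -84])

```text
clock: 54.5
position: [0.4201, 0.2094, 0.2606]
ee_rot: [0.0, 0.066, 0.998, 0.0]
contact_force: [0.3, -0.8, -0.0]
width: 0.0847
gripper_force: 0.0
```

Emit:
apply_moves(deltas=[85, 0, 0, 0, -6, 85, 0, 0, 40, -6, 85, 0, 0, 80, -6, 85, 0, 0, 120, -6, 85, 0, 0, 160, -6, 85, 0, 0, 200, -6, 85, 0, 0, 225, -6, 85, 0, 0, 236, -6, 85, 0, 0, 240, -6, 85, 0, 0, 240, -6])

```text
clock: 55.33
position: [0.4198, 0.2093, 0.0197]
ee_rot: [-0.001, 0.017, 1.0, -0.0]
contact_force: [0.6, -0.5, -0.5]
width: 0.0848
gripper_force: 0.0
```

Run:
```python
from look import *
go(.4494,.209,.021,87.95)
```

```text
deltas [-29.6   0.8  -1.3] turn 0.1 n>= 1 | now [0.4198 0.2093 0.0197] yaw 88.0 tilt -1.0
```

Emit:
apply_moves(deltas=[85, -8, 0, 0, 0, 85, -16, 0.5, 0, 0, 85, -22, 0.7, 0, 0, 85, -25, 0.8, 0, 0, 85, -26, 0.8, 0, 0, 85, -26, 0.8, 0, 0])

```text
clock: 55.83
position: [0.4469, 0.2093, 0.0209]
ee_rot: [0.001, 0.017, 1.0, 0.0]
contact_force: [-0.0, -0.1, -0.4]
width: 0.0848
gripper_force: 0.0
```

Emit:
apply_moves(deltas=[85, -1, 0, 0, 0, 85, -2, 0, 0, 0, 85, -2, 0, 0, 0])

```text
clock: 56.08
position: [0.4473, 0.2091, 0.0204]
ee_rot: [-0.001, 0.017, 1.0, -0.0]
contact_force: [-2.0, 0.0, 1.2]
width: 0.0848
gripper_force: 1.1
```

Emit:
apply_moves(deltas=[85, -1, 0, 0, 0, 85, -1.5, 0, 0, 0, 85, -1.5, 0, 0, 0])

```text
clock: 56.33
position: [0.4473, 0.209, 0.0202]
ee_rot: [-0.002, 0.017, 1.0, -0.0]
contact_force: [-5.8, 1.5, 4.2]
width: 0.0848
gripper_force: 2.8
```

Emit:
apply_moves(deltas=[85, -1, 0, 0, 0, 85, -2, 0, 0, 0, 85, -2, 0, 0, 0])

```text
clock: 56.58
position: [0.4475, 0.2089, 0.0201]
ee_rot: [-0.004, 0.017, 1.0, -0.0]
contact_force: [-8.5, 2.3, 5.4]
width: 0.0855
gripper_force: 4.4
```

Emit:
apply_moves(deltas=[85, -1, 0, 0, 0, 85, -1.5, 0, 0, 0, 85, -1.5, 0, 0, 0])

```text
clock: 56.83
position: [0.4484, 0.2088, 0.02]
ee_rot: [-0.005, 0.017, 1.0, -0.001]
contact_force: [-9.7, 2.0, 6.9]
width: 0.0852
gripper_force: 4.8
```

Emit:
apply_moves(deltas=[85, -0.6, 0, 0, 0, 85, -1.1, 0, 0, 0, 85, -1.1, 0, 0, 0])

```text
clock: 57.08
position: [0.4493, 0.2086, 0.02]
ee_rot: [-0.005, 0.017, 1.0, -0.001]
contact_force: [-9.5, 1.3, 6.8]
width: 0.085
gripper_force: 4.9
```

Emit:
apply_moves(deltas=[85, 10, 0, 0, 0, 85, 25, 0, 0, 0, 60, 30, 0, -30, 0, 30, 30, 0, -70, 0, 30, 20, 0, -110, 0, 30, 0, 0, -150, 0, 30, -30, 0, -190, 0, 30, -50, 0, -220, 0, 30, -50, 0, -240, 0, 30, -50, 0, -240, 0, 30, -50, 0, -240, 0, 30, -50, 0, -240, 0])

```text
clock: 58.08
position: [0.5035, 0.207, 0.2596]
ee_rot: [-0.001, 0.017, 1.0, -0.0]
contact_force: [-0.0, -0.0, -0.6]
width: 0.0298
gripper_force: 0.0
```

Run:
```python
from cov import *
for i in range(2):
    a=look([("cover_handle",.068),("pin_a",.051),("pedal_pad",.05)]);p=fitcov(a,[.542,.2057,-.0357])
t=get_image("top");fitcov(t,[.542,.2,-.0357])
g=cv2.cvtColor(np.array(a["frame"]),cv2.COLOR_RGB2GRAY)
t=-.0357;c,s=np.cos(t),np.sin(t)
W=lambda u,v,z:[.542+c*u-s*v,.2057+s*u+c*v,z]
for u in(-.082,.082):
    p=w2px(a,W(u,.086,.030));q=w2px(a,W(u,.07,.040));print(u,"fence",p,"cover",q)
p=w2px(a,W(-.082,.086,.030));k=int(p[0]);R=int(p[1])
for r in range(R-14,R+10): print(r,k-22,' '.join("%3d"%v for v in g[r,k-22:k+10]))
```

```text
cover_handle 0.84 [252. 206.] [0.5425 0.2065]
pin_a 0.57 [250. 260.] [0.6165 0.2008]
pin_a 0.56 [255. 138.] [0.4734 0.2113]
pedal_pad 0.55 [449. 115.] [0.4566 0.4111]
[0.5032 0.2071 0.2591] [ 0.3 -0.4 -0.6]
cover [ 0.5421  0.2076 -0.0405] deg -2.32 -49.4
cover_handle 0.73 [253. 207.] [0.5423 0.2072]
pin_a 0.94 [257. 137.] [0.4718 0.214 ]
pin_a 0.59 [252. 259.] [0.6145 0.2038]
pedal_pad 0.8 [450. 113.] [0.4539 0.4112]
[0.5039 0.2073 0.26  ] [-0.1  0.2 -0.3]
cover [ 0.542   0.2075 -0.034 ] deg -1.95 -51.7
cover [ 0.5392  0.2031 -0.0491] deg -2.81 -76.1
-0.082 fence [330.46354738 124.16817223] cover [317.60531503 125.12744938]
0.082 fence [320.30617207 257.34009761] cover [308.874192   261.42002106]
110 308 180 180 181 182 181 182 184 182 182 182 181 182 182 182 183 182 181 182 183 182 181 182 180 181 180 180 180 181 182 181 181 181
111 308 181 181 181 182 182 184 183 184 182 181 181 182 181 183 183 182 182 182 181 182 181 183 182 180 182 180 181 181 181 182 180 181
112 308 181 182 181 183 183 182 183 181 183 182 183 183 182 182 182 181 183 181 181 181 182 182 182 181 181 181 182 182 18
[... 2169 characters left out ...]
 160 156 149 162 181
129 308 165 164 165 165 165 166 167 166 165 164 165 166 165 166 166 167 166 166 164 166 165 166 166 166 163 163 162 160 155 146 159 181
130 308 163 164 164 165 164 163 164 163 164 164 164 164 165 164 163 163 163 163 164 163 163 165 164 164 163 162 159 158 155 148 162 181
131 308 162 162 165 162 163 163 163 163 163 163 163 163 163 162 165 163 162 162 162 163 162 161 164 164 161 160 160 159 153 146 160 180
132 308 164 162 165 166 165 163 164 163 163 162 162 163 163 163 163 162 162 163 163 162 162 163 164 164 163 161 160 160 153 153 171 180
133 308 164 164 164 163 162 163 163 164 163 163 163 163 163 163 163 162 162 162 162 162 161 164 164 163 162 160 160 160 152 146 166 180
```

Cassette is now centred at (0.542, 0.2075) and flush with the fence. Next, the pedal.

Emit:
apply_moves(deltas=[10, 8, 30, 0, 0, 5, 16, 65, 0, 0, 0, 25, 100, 0, 0, 0, 35, 135, 0, 0, 0, 45, 170, 0, 0, 0, 55, 195, 10, 0, 0, 55, 202, 40, 0, 0, 55, 202, 70, 0, 0, 55, 202, 100, 0, 0, 55, 202, 110, 0, 0, 55, 202, 110, 0, 0, 55, 202, 110, 0])

```text
clock: 59.53
position: [0.4567, 0.4112, 0.1509]
ee_rot: [0.0, 0.017, 1.0, 0.0]
contact_force: [0.5, 0.5, 0.1]
width: -0.0
gripper_force: 0.0
```

Run:
```python
from look import *
for i in range(2): look([("pedal_pad",.05)])
look([("pedal_pad",.05)],cam="top")
print(get_state()["width"]);go(.4555,.411,.068)
```

```text
pedal_pad 0.58 [253. 199.] [0.4561 0.4123]
[0.4577 0.4117 0.1527] [0.5 0.3 0.4]
pedal_pad 0.7 [251. 197.] [0.4567 0.4116]
[0.4575 0.4117 0.1527] [0.9 0.7 0.5]
pedal_pad 0.78 [118. 210.] [0.4536 0.4118]
[0.457  0.4114 0.1521] [-0.1  0.   0.1]
-4.149912742114416e-05
deltas [ 1.7 -0.6 84.1] turn 0 n>= 3 | now [0.457  0.4114 0.1521] yaw 88.0 tilt -1.0
```

Directly over the pad. Pressing.

Emit:
apply_moves(deltas=[0, 1, 0, 30, 0, 0, 1, 0, 60, 0, 0, 1, 0, 78, 0, 0, 1, 0, 86, 0, 0, 1, 0, 92, 0, 0, 1, 0, 97, 0, 0, 1, 0, 100, 0, 0, 1, 0, 100, 0])

```text
clock: 60.5
position: [0.4548, 0.4114, 0.0522]
ee_rot: [-0.0, 0.017, 1.0, 0.0]
contact_force: [-3.8, -1.1, 9.0]
width: 0.0
gripper_force: 3.9
```

Emit:
apply_moves(deltas=[0, 0, 0, 2, 0, 0, 0, 0, 4, 0, 0, 0, 0, 6, 0, 0, 0, 0, 6, 0])

```text
clock: 60.83
position: [0.4545, 0.4116, 0.047]
ee_rot: [-0.0, 0.017, 1.0, 0.001]
contact_force: [-5.1, -0.3, 10.8]
width: -0.0002
gripper_force: 4.9
```

Emit:
apply_moves(deltas=[0, 0, 0, 1, 0, 0, 0, 0, 2, 0, 0, 0, 0, 3, 0, 0, 0, 0, 3, 0])

```text
clock: 61.17
position: [0.4544, 0.4116, 0.0454]
ee_rot: [-0.0, 0.017, 1.0, 0.001]
contact_force: [-7.2, -2.8, 15.8]
width: 0.0
gripper_force: 7.8
```

Emit:
apply_moves(deltas=[0, 0, 0, 1, 0, 0, 0, 0, 2, 0, 0, 0, 0, 2, 0, 0, 0, 0, 2, 0])

```text
clock: 61.5
position: [0.4544, 0.4117, 0.0451]
ee_rot: [0.0, 0.017, 1.0, 0.001]
contact_force: [-9.3, -3.8, 25.6]
width: 0.0003
gripper_force: 12.6
```

At the stop: 25 N with no further travel. I release and check the end state.

Emit:
apply_moves(deltas=[0, 0, 0, -8, 0, 0, 0, 0, -25, 0, 0, 0, 0, -50, 0, 0, 0, 0, -90, 0, 0, 0, 0, -130, 0, 0, 0, -40, -170, 0, 0, 20, -80, -190, 0, 0, 30, -120, -190, 0, 0, 30, -140, -190, 0, 0, 30, -140, -190, 0, 0, 30, -140, -190, 0, 0, 30, -140, -190, 0])

```text
clock: 62.5
position: [0.4214, 0.2727, 0.2308]
ee_rot: [0.002, 0.018, 1.0, 0.001]
contact_force: [0.2, -0.0, 0.2]
width: -0.0003
gripper_force: 0.0
```

Run:
```python
from cov import *
for i in range(2):
    a=look([("cover_handle",.068),("pin_a",.051),("pedal_pad",.05)]);fitcov(a,[.542,.2065,-.0357])
look([("pedal_pad",.05),("jar_cap",0),("tape_roll",0),("timer",0),("lid_1",0)],cam="top",thr=.5)
```

```text
cover_handle 0.78 [191. 288.] [0.5406 0.205 ]
pin_a 0.6 [192. 223.] [0.4734 0.2087]
pedal_pad 0.73 [386. 200.] [0.4554 0.409 ]
[0.4208 0.2732 0.2293] [-0.2 -0.4 -0.6]
cover [ 0.5416  0.2075 -0.0357] deg -2.05 -49.1
cover_handle 0.72 [191. 295.] [0.5471 0.205 ]
pin_a 0.66 [360. 213.] [0.4665 0.3834]
pin_a 0.58 [193. 227.] [0.4763 0.2107]
[0.4205 0.2728 0.2291] [-0.4 -0.4  0.2]
cover [ 0.5422  0.2074 -0.033 ] deg -1.89 -48.5
jar_cap 0.7 [222. 132.] [0.737  0.0562]
tape_roll 0.72 [273. 131.] [ 0.7396 -0.1301]
lid_1 0.9 [296. 228.] [ 0.3861 -0.2068]
lid_1 0.83 [387. 255.] [ 0.2861 -0.5326]
lid_1 0.69 [354. 248.] [ 0.3137 -0.4155]
[0.4205 0.2722 0.2295] [ 0.2 -0.   0.2]
```

Cassette is square and centred at the fence, the cover is flush, and the pedal pad is back up. The robot touches nothing. Handing in.

```bash
python3 -c "
from rig import *
print(sign_off())"
```

```text
the job is handed in; nothing more can be done
None
```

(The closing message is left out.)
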